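# Stow spent battery packs in the push-and-turn safety pot

## Robot

A 6-joint arm with a two-finger parallel gripper is mounted at the origin on a cart in front of the work surface, level with it; the furniture and walls round the work are solid. World frame = base frame: x ahead of the robot, y to its left, z up, the work surface at z = 0. Lengths are in mm, angles in rad, forces in N, time in s.
With the tool pointing down it reaches from about 350 to 775 mm from the base axis. Payload 7.3 kg.
Tool frame: the origin (TCP) lies at the very end of the fingers, on their centre line; the grasp point (between the pads) lies bot.grip_point_offset behind it (bot.grip_point_offset is the distance from the TCP to the grasp point, in mm); z points along the fingers, y is the line along which they close (so a half turn about z gives the same grasp; the last joint's range is limited). The gripper opens to 92 mm and grips with 3 to 60 N. Pads are 19 mm wide; open, the fingers measure 130 mm over their backs; the gripper's body (75 mm by 190 mm) begins 47 mm behind the grasp point.
Start: joints at [-1.267, 0.342, 1.524, -0, 1.275, -0.146], TCP at [228.286, -472.79, 226.741] pointing down, gripper open.
Joint ranges: [-2.53, 2.53], [-0.77, 2.02], [0.04, 2.7], [-1, 4.14], [0.28, 2.66], [-3.11, 3.11]. Speed limits (rad/s): [2.57, 2.57, 3.14, 3.14, 3.14, 3.14].

## Interface

Orientations are given as [roll, pitch, yaw] about the fixed x, y, z axes, in that order (R = Rz(yaw) Ry(pitch) Rx(roll)).
In Python, from plant import bot gives the robot as it stands. The module is installed in compiled form; this text tells all that it offers.
- The arm moves only by the tool carry_out, never from a script. Its argument "plan" is a list of rows, each an object of numbers: "tx", "ty", "tz": the shift along the world's x, y, z in mm; "rx", "ry", "rz": the turn, a rotation vector about the world's x, y, z in rad. A call has 1 to 12 rows; each row shifts and turns the commanded pose from where the row before left it; what a row does not reach is not made up. A row lasts 1/10 s, in which the tool goes at most 50 mm and 8.59 degrees, less where a joint would pass 70% of its speed; a pose out of reach is approached as far as the arm can. A call with a gripper value outside its range is refused whole. "gripper" is the closure, from 0 (fully open) to 1 (shut), set as the call begins (left out, the last holds). The fingers move at their own pace and stop on an object; the grip force is fixed at half the most. Time passes only in rows, so rows that do not move let the fingers close. It gives the time, the measured TCP pose, the force, the opening and the grip force at its end, in the units of the state.
- bot.get_obs(): the state, without advancing time (a new reading comes with each control period).
- bot.capture(name): name is "scene" or "top" or "wrist"; returns the picture (384x512x3 uint8, red, green, blue); there is no depth.
- bot.camera_model(name): a dict with "camera_matrix" (3x3 intrinsics, pixels), "dist" ([k1, k2, p1, p2, k3] as OpenCV has them; the pictures are not rectified), "R" (3x3) and "t" (3): a world point X has camera coordinates R X + t. Camera axes: x right, y down, z forward; pixel columns grow to the right and rows downward; lengths in mm; the calibration is good to about 2 mm. A picture is of the moment at which its call begins: read the wrist's pose just before it. camera_model takes no time and is no camera call; for the wrist camera it gives the pose at the moment of the call.
- bot.close_job(): hands the job in; it is judged then, once.
The state is a dict: "time": time; "joint_positions": joint angles; "dq": joint speeds; "tau": joint torques, N m; "tool_pos": TCP position; "tcp_rot": TCP orientation; "contact_force": force on the tool from outside, world axes, zero at the start; "moment": the same for the moment, N m; "grip_width": finger opening in mm; "finger_force": force on a finger pad.
Only numpy, scipy, OpenCV 4.12 (cv2) and the standard library are available. Lean on these libraries where they do the work, as an engineer would, in place of code of your own. Each camera call takes 0.05 s, during which the arm holds its last target. There are 200 camera calls.

## Task

Put the spent battery packs lying on the bench away in the safety pot: press its child-resistant lid down and turn it anticlockwise to unlock it, lift it off and lay it aside; lay every pack flat on the pot's floor, side by side, and only then lay the black separator disc level on top of them, grip bar up. Finally put the lid back on, press it down and turn it clockwise until it springs up into its locked position; never force it against its catches and leave the other things on the bench alone.

Things in the scene. Friction and masses are not known exactly. Their poses are not given: they have to be found in the camera images.
- pot: round steel pot screwed to the bench (fixed). Base flange 170 mm across, 8 mm thick; straight neck 132 mm across outside, rim 46 mm above the bench; inside floor 8 mm above the bench; clear space inside 115 mm across (within the black sprung collar, which stands up to 60 mm above the bench). Origin: centre of its underside, z up
- pocket (a point): centre of one of three equal hooks outside the pot's neck, on the pot's x axis, 34 mm above the bench (others at 120 and 240 degrees). Each hook spans -15 to +17 degrees about its pocket (+ is anticlockwise from above), with a 5 mm deep ratchet tooth closing the pocket on the anticlockwise side and an end stop on the clockwise side. Axes as the pot's
- collar (a joint): travel in m of the black sprung collar inside the neck that carries the lid: 0 lid locked; positive when pressed (0.010: lid bottoms on the rim; lugs clear the teeth from 0.006); -0.004 lid off, or unlocked and let go. It pushes up with 5.5 N at 0, plus 0.6 N per mm
- lid_grip (a point): middle of the grip bar on the grey lid; x along the bar, z up. Bar 64 mm long, 18 thick, 26 high above the lid's top face; this point is on the lid's axis, 13 mm above the top face, 47 mm above the skirt's lower edge. Lid 162 mm across, 0.15 kg. Height above the pot's origin: 75 mm locked (as at the start), 79 resting unlocked on the collar, 65 fully pressed
- lid_lug (a point): top of one of three inward lugs at the bottom of the lid's skirt, 72 mm from the axis on the lid's +x (others at 120 and 240 degrees), 13 degrees wide, 2 mm play round the neck. Axes as lid_grip. Locked, the lugs stand in the pockets. To unlock: hold the bar, press 8 to 10 mm, turn anticlockwise (from above) 30 to 85 degrees, 45 is good, lift
- lid_mark (a point): small black line on the lid's top, 60 mm from its axis along lid +x, above a lug. To lock the lid: lower it with the lugs 30 to 85 degrees anticlockwise of any pockets, press 11 to 14 mm from where it rests on the collar, turn clockwise to the end stops (about 2 degrees past the pockets), let it rise: 75 mm is locked, lower or higher is not
- separator_grip (a point): black round separator disc, 108 mm across and 5 mm thick, 60 g, with a grip bar 50 mm long, 12 mm thick and 16 mm high across its top; this point is the middle of the bar, 13 mm above the disc's underside; x along the bar, z up. On packs that lie flat in the pot it is about 31 mm above the pot's origin
- cell_1_centre (a point): one of the spent battery packs (two or three are present, all alike): flat black block 40 x 26 x 10 mm with a pale wrap, 30 g, lying flat on the bench; this point is its centre, 5 mm above its underside; x along its 40 mm length, z up
- cell_2_centre (a point): one of the spent battery packs (two or three are present, all alike): flat black block 40 x 26 x 10 mm with a pale wrap, 30 g, lying flat on the bench; this point is its centre, 5 mm above its underside; x along its 40 mm length, z up
- cell_3_centre (a point): one of the spent battery packs (two or three are present, all alike): flat black block 40 x 26 x 10 mm with a pale wrap, 30 g, lying flat on the bench; this point is its centre, 5 mm above its underside; x along its 40 mm length, z up
- dropper: brown dropper bottle, 33 mm across and 95 mm high, a bystander; origin at the centre of its underside
- tape: orange tape roll lying flat, 52 mm across, 10 mm high, a bystander; origin at the centre of its underside
- pen: marker pen with blue cap, 128 mm long, lying, a bystander; origin at the centre of its underside, y along it
- charger: small white plug-in charger block, 35 x 34 x 40 mm, a bystander; origin at the centre of its underside
Mind the look-alikes: they are no part of the job. What is shaped like the part that bears cell_1_centre but blue or orange is not meant.

How it is judged:
By the outcome, as a careful person would: the job done as asked, in the order asked, and still so for the second after the job is handed in, with the robot touching nothing.
Of cell_1, cell_2, cell_3 only 2 to 3 are there at a start; the rules pass over those that are not, and their reading is None.
At some moment in a run one of separator may be knocked a few centimetres aside while the robot is not near it.
Once in a run the grip may slacken for a moment while it holds something.
It also fails if it takes over 210 s, if anything falls off the work surface, if the arm or the gripper's body presses on something with over 40 N, if the wrist force passes 120 N, or if a joint passes its speed limit or range.

## Working session

There is one attempt and no reset: what is moved stays moved. The work goes in short steps, Python scripts to look and compute and a tool call to move; the robot and the scene stay as the last step left them, time stands still between calls to the robot, and variables do not carry over. Pictures are saved under pics/ and viewed, at most 14 in all, crops included, and the job is handed in when it is done.

Besides the shell and the picture viewer there is one more tool, called after ">>>" as name([rows], argument=value, ...), one row to a line, values as JSON. carry_out: Moves the arm, as the interface text tells. Its arguments: {"type":"object","properties":{"plan":{"type":"array"},"gripper":{"type":"number"}},"required":["plan"]}

```bash
mkdir -p pics
cat > h.py <<'E'
import numpy as np, cv2
from plant import bot
def snap(n,f):
    m=bot.camera_model(n); im=bot.capture(n); cv2.imwrite(f'pics/{f}.png',cv2.cvtColor(im,cv2.COLOR_RGB2BGR)); return im,m
def ray(m,px,z):
    px=np.array(px,float).reshape(-1,1,2)
    u=cv2.undistortPoints(px,np.array(m['camera_matrix']),np.array(m['dist'])).reshape(-1,2)
    R=np.array(m['R']);t=np.array(m['t']).ravel();c=-R.T@t
    d=np.c_[u,np.ones(len(u))]@R
    return c+d*((z-c[2])/d[:,2])[:,None]
def proj(m,X):
    R=np.array(m['R']);r,_=cv2.Rodrigues(R)
    return cv2.projectPoints(np.array(X,float).reshape(-1,1,3),r,np.array(m['t'],float),np.array(m['camera_matrix']),np.array(m['dist']))[0].reshape(-1,2)
E
python3 - <<'E'
from h import *
a,m=snap('scene','s0');b,n=snap('top','t0')
for k in (m,n): print(-np.array(k['R']).T@np.array(k['t']).ravel(), np.array(k['camera_matrix'])[0])
o=bot.get_obs();print(o, bot.grip_point_offset)
E
```

```text
[120.27852602 307.65004306 701.57868326] [383.76877226   0.         254.88647599]
[ 401.70675446 -148.45965179  968.42437176] [440.3200332    0.         258.05688779]
{'time': 0.1, 'joint_positions': array([-1.26701184e+00,  3.42624606e-01,  1.52492116e+00,  7.52801520e-06,
        1.27544116e+00, -1.45953311e-01]), 'dq': array([ 0.00056008, -0.00262566, -0.00170114, -0.00022558,  0.00042428,
       -0.00029461]), 'tau': array([ 1.90317049e-03, -4.32006741e+01, -2.44692922e+01,  7.19227293e-02,
        5.26690960e-02, -4.39176017e-05]), 'tool_pos': array([ 228.16346393, -472.41059602,  226.12935628]), 'tcp_rot': array([-3.14021425e+00, -2.09900198e-04,  4.49735459e-01]), 'contact_force': array([-0.27766427, -0.44836315, -0.03175035]), 'moment': array([0.01925113, 0.03041697, 0.01182677]), 'finger_force': 0.0, 'grip_width': 91.6451224069063} 18.8
```

View pics/t0.png

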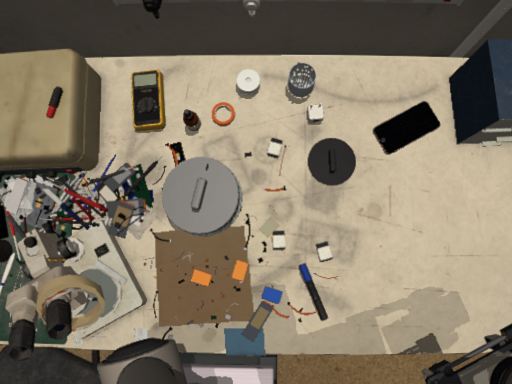

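View pics/s0.png

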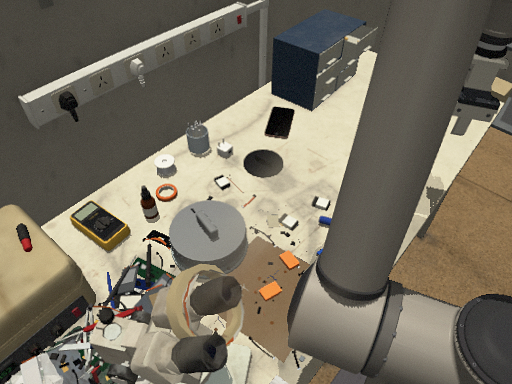

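Top view: lid at (201,196), mark near (207,167). Separator at (332,161). Pack candidates are white with black ends at (275,147), (279,240) and (324,252). The blue (272,295) and orange (202,278), (240,270) blocks are look-alikes, and the white block at (316,113) is the charger. Next I'll enlarge and measure.

Run:
```python
from h import *
im=cv2.imread('pics/t0.png');n=bot.camera_model('top')
def crop(x,y,s,w):return cv2.resize(im[y-w:y+w,x-w:x+w],(300,300),interpolation=cv2.INTER_CUBIC)
c=[crop(275,147,0,18),crop(279,240,0,18),crop(324,252,0,18),crop(332,161,0,28),cv2.resize(im[146:246,151:251],(300,300))]
c.append(crop(316,113,0,18))
cv2.imwrite('pics/c0.png',cv2.resize(np.vstack([np.hstack(c[:3]),np.hstack(c[3:])]),(800,533)))
hsv=cv2.cvtColor(im,cv2.COLOR_BGR2HSV)
# ground: corners
print(ray(n,[(10,380),(10,10),(500,10),(500,380)],0).round())
pts={'lid':((201,196),62),'mark':((207,167),62),'sep':((332,161),5),'c1':((275,147),10),'c2':((279,240),10),'c3':((324,252),10),'charger':((316,113),40),'pen':((313,292),10),'tape':((223,114),10),'drop':((191,118),95)}
for k,(p,z) in pts.items(): print(k,ray(n,p,z).round(1))
def near(mask,p,r):
    z=np.zeros_like(mask);cv2.circle(z,p,r,255,-1);return mask&z
# lid by grey mask, separator by dark
g=im.max(2)
for nm,mask,p,r,z in [('sep',(g<60).astype(np.uint8)*255,(332,161),32,5),('lid',((hsv[...,1]<25)&(g>80)&(g<200)).astype(np.uint8)*255,(201,196),50,62)]:
    mk=cv2.morphologyEx(near(mask,p,r),cv2.MORPH_OPEN,np.ones((3,3)))
    ct=max(cv2.findContours(mk,0,2)[0],key=cv2.contourArea)
    h=cv2.convexHull(ct);W=ray(n,h.reshape(-1,2),z)[:,:2].astype(np.float32)
    print(nm,cv2.fitEllipse(W),cv2.fitEllipse(h))
```

```text
[[ 103.  426.    0.]
 [ 988.  503.    0.]
 [ 981. -713.    0.]
 [ 120. -656.    0.]]
lid [[512.4  -8.2  62. ]]
mark [[573.9 -19.2  62. ]]
sep [[ 599.5 -289.8    5. ]]
c1 [[ 629.7 -162.7   10. ]]
c2 [[ 423.8 -172.    10. ]]
c3 [[ 398.5 -269.2   10. ]]
charger [[ 699.1 -251.6   40. ]]
pen [[ 313.3 -245.1   10. ]]
tape [[705.9 -45.   10. ]]
drop [[670.5  12.   95. ]]
sep ((599.37060546875, -288.2483825683594), (103.21310424804688, 104.60652923583984), 63.11127853393555) ((331.2720947265625, 161.25765991210938), (45.83375930786133, 46.50468063354492), 114.74283599853516)
lid ((514.6286010742188, -7.816999435424805), (158.12973022460938, 165.83132934570312), 171.7425079345703) ((201.0649871826172, 195.3776092529297), (75.27096557617188, 78.94419860839844), 86.71039581298828)
```

View pics/c0.png

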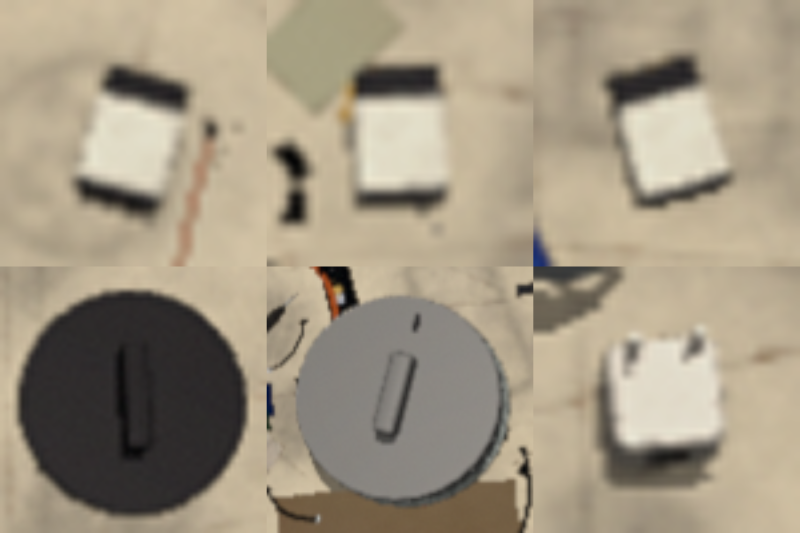

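The three packs are confirmed: white wrap, black ends. The separator and the lid with its mark also show clearly, and the charger with its prongs is not a pack. Next I move above the lid for a near look.

>>> carry_out([
  {"tx": 24, "ty": 38, "tz": 6, "rz": -0.052},
  {"tx": 24, "ty": 38, "tz": 6, "rz": -0.052},
  {"tx": 24, "ty": 38, "tz": 6, "rz": -0.052},
  {"tx": 24, "ty": 38, "tz": 6, "rz": -0.052},
  {"tx": 24, "ty": 38, "tz": 6, "rz": -0.052},
  {"tx": 24, "ty": 38, "tz": 6, "rz": -0.052},
  {"tx": 24, "ty": 38, "tz": 0, "rz": -0.052},
  {"tx": 24, "ty": 38, "tz": 0, "rz": -0.052},
  {"tx": 24, "ty": 38, "tz": 0, "rz": -0.052},
  {"tx": 24, "ty": 38, "tz": 0, "rz": -0.052},
  {"tx": 24, "ty": 38, "tz": 0, "rz": -0.052},
  {"tx": 20, "ty": 38, "tz": 0, "rz": -0.052},
])

```text
invalid input at $.plan[0]: expected keys tx, ty, tz, rx, ry, rz
```

Run:
```python
from h import *
o=bot.get_obs();print(o['tool_pos'],o['tcp_rot'],o['time'],o['joint_positions'])
im,m=snap('wrist','w1');print(-np.array(m['R']).T@np.array(m['t']).ravel(),m['R'])
```

```text
[ 228.16346393 -472.41059602  226.12935628] [-3.14021425e+00 -2.09900198e-04  4.49735459e-01] 0.1 [-1.26701184e+00  3.42624606e-01  1.52492116e+00  7.52801520e-06
  1.27544116e+00 -1.45953311e-01]
[ 295.26990247 -440.22286672  384.6592283 ] [[ 0.43426132 -0.90078632 -0.0010523 ]
 [-0.86589771 -0.41776323  0.2751273 ]
 [-0.24827052 -0.11856596 -0.96140723]]
```

View pics/w1.png

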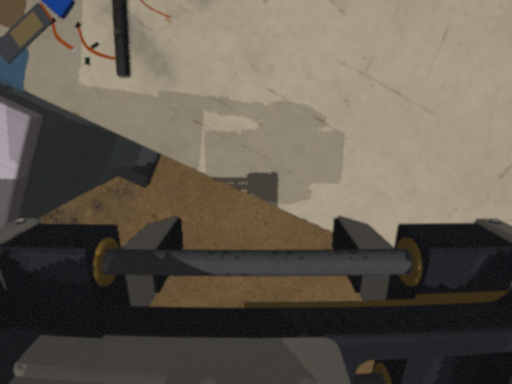

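The refused call moved nothing; the wrist view shows the fingers at the bottom and the bench ahead. I'll resend with all keys, stopping short of the lid.

>>> carry_out([
  {"tx": 16, "ty": 38, "tz": 6, "rx": 0, "ry": 0, "rz": -0.052},
  {"tx": 16, "ty": 38, "tz": 6, "rx": 0, "ry": 0, "rz": -0.052},
  {"tx": 16, "ty": 38, "tz": 6, "rx": 0, "ry": 0, "rz": -0.052},
  {"tx": 16, "ty": 38, "tz": 6, "rx": 0, "ry": 0, "rz": -0.052},
  {"tx": 16, "ty": 38, "tz": 0, "rx": 0, "ry": 0, "rz": -0.052},
  {"tx": 16, "ty": 38, "tz": 0, "rx": 0, "ry": 0, "rz": -0.052},
  {"tx": 16, "ty": 38, "tz": 0, "rx": 0, "ry": 0, "rz": -0.052},
  {"tx": 16, "ty": 38, "tz": 0, "rx": 0, "ry": 0, "rz": -0.052},
  {"tx": 16, "ty": 38, "tz": 0, "rx": 0, "ry": 0, "rz": -0.052},
  {"tx": 16, "ty": 38, "tz": 0, "rx": 0, "ry": 0, "rz": -0.052},
  {"tx": 16, "ty": 38, "tz": 0, "rx": 0, "ry": 0, "rz": -0.052},
  {"tx": 16, "ty": 38, "tz": 0, "rx": 0, "ry": 0, "rz": -0.052},
])

```text
time: 1.35
tool_pos: [420.6, -15.1, 250.7]
tcp_rot: [3.141, -0.0, -0.176]
contact_force: [0.6, -0.4, 1.1]
grip_width: 91.5
finger_force: 0.0
```

Run:
```python
from h import *
o=bot.get_obs();print(o['tool_pos'],o['tcp_rot'],o['time'],o['joint_positions'])
im,m=snap('wrist','w2');print(-np.array(m['R']).T@np.array(m['t']).ravel())
```

```text
[420.55631298 -15.06478776 250.73982689] [ 3.14142720e+00 -1.07185688e-04 -1.76294868e-01] 1.35 [-2.18242256e-01  1.28144985e-01  1.74129338e+00 -1.68270292e-04
  1.27204027e+00  1.52889847e+00]
[493.79636618 -27.94604088 409.25606774]
```

View pics/w2.png

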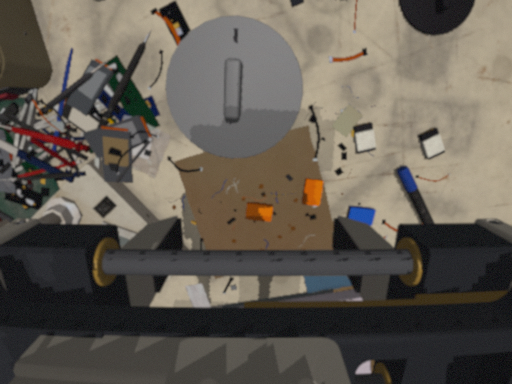

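Wrist view: the lid is centred near (234,87), its bar runs (233,58)–(232,121), and the mark is at (236,35). Two packs are at (364,137) and (431,143). Next I fit these.

Run:
```python
from h import *
im=cv2.imread('pics/w2.png');m=bot.camera_model('wrist')
hsv=cv2.cvtColor(im,cv2.COLOR_BGR2HSV);g=im.max(2)
mk=((hsv[...,1]<30)&(g>70)&(g<190)).astype(np.uint8)*255
z=np.zeros_like(mk);cv2.circle(z,(234,87),76,255,-1);mk=cv2.morphologyEx(mk&z,cv2.MORPH_OPEN,np.ones((5,5)))
h=cv2.convexHull(max(cv2.findContours(mk,0,2)[0],key=cv2.contourArea)).reshape(-1,2)
W=ray(m,h,62)[:,:2].astype(np.float32);print('lid',cv2.fitEllipse(W))
print('mark',ray(m,[(236,28),(236,41)],62),'barends',ray(m,[(233,58),(231.5,121)],88))
def packs(im,m,name,boxes):
    hsv=cv2.cvtColor(im,cv2.COLOR_BGR2HSV)
    for (x,y) in boxes:
        w=22;s=im[y-w:y+w,x-w:x+w]
        wm=((hsv[y-w:y+w,x-w:x+w,1]<35)&(s.min(2)>190)).astype(np.uint8)
        wm=cv2.morphologyEx(wm,cv2.MORPH_OPEN,np.ones((3,3)))
        ct=max(cv2.findContours(wm,0,2)[0],key=cv2.contourArea).reshape(-1,2)+[x-w,y-w]
        Wd=ray(m,ct,10)[:,:2].astype(np.float32);print(name,(x,y),cv2.minAreaRect(Wd))
packs(im,m,'w',[(364,137),(431,143)])
cv2.imwrite('pics/c1.png',np.hstack([cv2.resize(im[5:165,160:310],(375,400)),cv2.resize(im[110:170,340:460],(400,400))]))
t=cv2.imread('pics/t0.png');packs(t,bot.camera_model('top'),'t',[(275,147),(279,240),(324,252)])
```

```text
lid ((518.4620971679688, 1.5333291292190552), (160.19189453125, 160.94540405273438), 171.13941955566406)
mark [[583.62906401 -14.36503322  62.        ]
 [570.19978354 -11.75066924  62.        ]] barends [[548.64400162  -6.30414952  88.        ]
 [484.5235879    8.19070419  88.        ]]Traceback (most recent call last):
  File "<stdin>", line 17, in <module>
  File "<stdin>", line 15, in packs
ValueError: max() iterable argument is empty
```

Lid centre from the wrist is ≈(518,1) at z 62, 160 mm across (expected 162), and the bar is at ≈-13°. The top fit was biased by the visible skirt. Going down onto the bar.

>>> carry_out([
  {"tx": 32, "ty": 5, "tz": 0, "rx": 0, "ry": 0, "rz": -0.05},
  {"tx": 32, "ty": 5, "tz": -10, "rx": 0, "ry": 0, "rz": 0},
  {"tx": 33, "ty": 6, "tz": -20, "rx": 0, "ry": 0, "rz": 0},
  {"tx": 0, "ty": 0, "tz": -40, "rx": 0, "ry": 0, "rz": 0},
  {"tx": 0, "ty": 0, "tz": -40, "rx": 0, "ry": 0, "rz": 0},
  {"tx": 0, "ty": 0, "tz": -40, "rx": 0, "ry": 0, "rz": 0},
  {"tx": 0, "ty": 0, "tz": -20, "rx": 0, "ry": 0, "rz": 0},
  {"tx": 0, "ty": 0, "tz": -15, "rx": 0, "ry": 0, "rz": 0},
  {"tx": 0, "ty": 0, "tz": 0, "rx": 0, "ry": 0, "rz": 0},
])

```text
time: 2.3
tool_pos: [516.1, -0.7, 63.8]
tcp_rot: [3.141, 0.004, -0.224]
contact_force: [1.2, 0.6, 0.2]
grip_width: 91.6
finger_force: 0.0
```

>>> carry_out([
  {"tx": 0, "ty": 0, "tz": 0, "rx": 0, "ry": 0, "rz": 0},
  {"tx": 0, "ty": 0, "tz": 0, "rx": 0, "ry": 0, "rz": 0},
  {"tx": 0, "ty": 0, "tz": 0, "rx": 0, "ry": 0, "rz": 0},
  {"tx": 0, "ty": 0, "tz": 0, "rx": 0, "ry": 0, "rz": 0},
  {"tx": 0, "ty": 0, "tz": 0, "rx": 0, "ry": 0, "rz": 0},
  {"tx": 0, "ty": 0, "tz": 0, "rx": 0, "ry": 0, "rz": 0},
  {"tx": 0, "ty": 0, "tz": 0, "rx": 0, "ry": 0, "rz": 0},
  {"tx": 0, "ty": 0, "tz": 0, "rx": 0, "ry": 0, "rz": 0},
  {"tx": 0, "ty": 0, "tz": 0, "rx": 0, "ry": 0, "rz": 0},
  {"tx": 0, "ty": 0, "tz": 0, "rx": 0, "ry": 0, "rz": 0},
], gripper=1)

```text
time: 3.3
tool_pos: [517.1, -1.4, 65.7]
tcp_rot: [3.14, 0.0, -0.224]
contact_force: [-1.5, -3.8, 1.0]
grip_width: 17.5
finger_force: 30.0
```

Run:
```python
from h import *
o=bot.get_obs();print(o['contact_force'],o['moment'],o['grip_width'],o['finger_force'],o['tool_pos'],o['tcp_rot'])
snap('wrist','w3')
```

```text
[-1.48195445 -3.77181111  1.00176324] [-0.41466675  0.17179315 -0.26800828] 17.503666922499335 30.004240572452545 [517.09088403  -1.43614726  65.69493689] [ 3.14034710e+00  3.09535341e-04 -2.24002472e-01]
```

Bar gripped (17.5 mm). A side force of -4 N in y says the pot centre lies slightly toward -y, so I shift and press.

>>> carry_out([
  {"tx": 0, "ty": -2, "tz": 0, "rx": 0, "ry": 0, "rz": 0},
  {"tx": 0, "ty": 0, "tz": -3, "rx": 0, "ry": 0, "rz": 0},
  {"tx": 0, "ty": 0, "tz": -3, "rx": 0, "ry": 0, "rz": 0},
  {"tx": 0, "ty": 0, "tz": -3, "rx": 0, "ry": 0, "rz": 0},
  {"tx": 0, "ty": 0, "tz": 0, "rx": 0, "ry": 0, "rz": 0},
  {"tx": 0, "ty": 0, "tz": 0, "rx": 0, "ry": 0, "rz": 0},
])

```text
time: 3.95
tool_pos: [517.4, -2.5, 57.2]
tcp_rot: [-3.141, -0.0, -0.224]
contact_force: [-3.3, 1.9, 8.2]
grip_width: 17.7
finger_force: 30.0
```

>>> carry_out([
  {"tx": 0, "ty": 0, "tz": -1, "rx": 0, "ry": 0, "rz": 0},
  {"tx": 0, "ty": 0, "tz": 0, "rx": 0, "ry": 0, "rz": 0},
  {"tx": 0, "ty": 0, "tz": 0, "rx": 0, "ry": 0, "rz": 0.05},
  {"tx": 0, "ty": 0, "tz": 0, "rx": 0, "ry": 0, "rz": 0.05},
  {"tx": 0, "ty": 0, "tz": 0, "rx": 0, "ry": 0, "rz": 0.05},
  {"tx": 0, "ty": 0, "tz": 0, "rx": 0, "ry": 0, "rz": 0},
])

```text
time: 4.55
tool_pos: [518.0, -3.0, 56.6]
tcp_rot: [3.141, -0.002, -0.073]
contact_force: [-2.0, -1.0, 7.8]
grip_width: 17.9
finger_force: 30.0
```

Run:
```python
from h import *
o=bot.get_obs();print(o['contact_force'],o['moment'],o['grip_width'],o['finger_force'],o['tool_pos'],o['tcp_rot'])
```

```text
[-1.97966754 -1.01038245  7.76999686] [ 0.06200743  0.38046587 -0.12650529] 17.86604266022156 29.979245960712433 [517.95175977  -2.97457875  56.58285441] [ 3.14124269e+00 -1.85336172e-03 -7.30316805e-02]
```

>>> carry_out([
  {"tx": 0, "ty": 0, "tz": 0, "rx": 0, "ry": 0, "rz": 0.07},
  {"tx": 0, "ty": 0, "tz": 0, "rx": 0, "ry": 0, "rz": 0.07},
  {"tx": 0, "ty": 0, "tz": 0, "rx": 0, "ry": 0, "rz": 0},
])

```text
time: 4.85
tool_pos: [517.8, -3.1, 56.5]
tcp_rot: [3.141, -0.001, 0.067]
contact_force: [-2.2, -1.5, 9.4]
grip_width: 17.8
finger_force: 30.0
```

Run:
```python
from h import *
o=bot.get_obs();print(o['contact_force'],o['moment'],o['grip_width'],o['finger_force'],o['tool_pos'],o['tcp_rot'])
```

```text
[-2.16104185 -1.46551134  9.36309223] [-0.15961298  0.50822377 -0.1319251 ] 17.774987387639918 29.9761900305748 [517.79120086  -3.09503789  56.50066982] [ 3.14093163e+00 -1.45293904e-03  6.74791269e-02]
```

>>> carry_out([
  {"tx": 0, "ty": 0, "tz": 0, "rx": 0, "ry": 0, "rz": 0.08},
  {"tx": 0, "ty": 0, "tz": 0, "rx": 0, "ry": 0, "rz": 0.08},
  {"tx": 0, "ty": 0, "tz": 0, "rx": 0, "ry": 0, "rz": 0.08},
  {"tx": 0, "ty": 0, "tz": 0, "rx": 0, "ry": 0, "rz": 0.08},
  {"tx": 0, "ty": 0, "tz": 0, "rx": 0, "ry": 0, "rz": 0.09},
  {"tx": 0, "ty": 0, "tz": 0, "rx": 0, "ry": 0, "rz": 0.09},
  {"tx": 0, "ty": 0, "tz": 0, "rx": 0, "ry": 0, "rz": 0},
])

```text
time: 5.55
tool_pos: [518.4, -2.7, 56.7]
tcp_rot: [3.14, -0.002, 0.568]
contact_force: [-0.5, 1.5, 9.9]
grip_width: 17.9
finger_force: 30.0
```

>>> carry_out([
  {"tx": 0, "ty": 0, "tz": 5, "rx": 0, "ry": 0, "rz": 0},
  {"tx": 0, "ty": 0, "tz": 5, "rx": 0, "ry": 0, "rz": 0},
  {"tx": 0, "ty": 0, "tz": 5, "rx": 0, "ry": 0, "rz": 0},
  {"tx": 0, "ty": 0, "tz": 0, "rx": 0, "ry": 0, "rz": 0},
])

```text
time: 5.95
tool_pos: [517.3, -2.8, 70.9]
tcp_rot: [3.141, -0.0, 0.566]
contact_force: [0.6, -0.0, -1.5]
grip_width: 17.8
finger_force: 30.0
```

Run:
```python
from h import *
o=bot.get_obs();print(o['contact_force'],o['moment'],o['grip_width'],o['finger_force'],o['tool_pos'],o['tcp_rot'])
```

```text
[ 0.57526844 -0.02950405 -1.46418506] [-0.00961467 -0.01685336 -0.03625482] 17.769734942298115 29.974473416805267 [517.28231512  -2.79067584  70.91992064] [ 3.14129454e+00 -7.07942143e-05  5.65955890e-01]
```

Fz is -1.5 N, the lid's weight, so the lid is free. I carry it to the clear bench at ≈(460,-470).

>>> carry_out([
  {"tx": 0, "ty": 0, "tz": 15, "rx": 0, "ry": 0, "rz": 0},
  {"tx": 0, "ty": 0, "tz": 30, "rx": 0, "ry": 0, "rz": 0},
  {"tx": -3, "ty": -20, "tz": 0, "rx": 0, "ry": 0, "rz": 0},
  {"tx": -5, "ty": -40, "tz": 0, "rx": 0, "ry": 0, "rz": 0},
  {"tx": -5, "ty": -42, "tz": 0, "rx": 0, "ry": 0, "rz": 0},
  {"tx": -5, "ty": -42, "tz": 0, "rx": 0, "ry": 0, "rz": 0},
  {"tx": -5, "ty": -42, "tz": 0, "rx": 0, "ry": 0, "rz": 0},
  {"tx": -5, "ty": -42, "tz": 0, "rx": 0, "ry": 0, "rz": 0},
  {"tx": -5, "ty": -42, "tz": 0, "rx": 0, "ry": 0, "rz": 0},
  {"tx": -5, "ty": -42, "tz": 0, "rx": 0, "ry": 0, "rz": 0},
  {"tx": -5, "ty": -42, "tz": 0, "rx": 0, "ry": 0, "rz": 0},
  {"tx": -5, "ty": -42, "tz": 0, "rx": 0, "ry": 0, "rz": 0},
])

```text
time: 7.15
tool_pos: [468.3, -400.0, 114.6]
tcp_rot: [-3.14, 0.0, 0.566]
contact_force: [0.7, 0.1, -0.8]
grip_width: 17.7
finger_force: 30.0
```

>>> carry_out([
  {"tx": -5, "ty": -40, "tz": 0, "rx": 0, "ry": 0, "rz": 0},
  {"tx": -4, "ty": -30, "tz": 0, "rx": 0, "ry": 0, "rz": 0},
  {"tx": 0, "ty": 0, "tz": -25, "rx": 0, "ry": 0, "rz": 0},
  {"tx": 0, "ty": 0, "tz": -25, "rx": 0, "ry": 0, "rz": 0},
  {"tx": 0, "ty": 0, "tz": -15, "rx": 0, "ry": 0, "rz": 0},
  {"tx": 0, "ty": 0, "tz": -6, "rx": 0, "ry": 0, "rz": 0},
  {"tx": 0, "ty": 0, "tz": -4, "rx": 0, "ry": 0, "rz": 0},
  {"tx": 0, "ty": 0, "tz": 0, "rx": 0, "ry": 0, "rz": 0},
])

```text
time: 7.95
tool_pos: [460.6, -468.8, 41.0]
tcp_rot: [3.141, -0.0, 0.566]
contact_force: [-0.1, 0.0, -1.5]
grip_width: 17.8
finger_force: 30.0
```

>>> carry_out([
  {"tx": 0, "ty": 0, "tz": -2, "rx": 0, "ry": 0, "rz": 0},
  {"tx": 0, "ty": 0, "tz": -2, "rx": 0, "ry": 0, "rz": 0},
  {"tx": 0, "ty": 0, "tz": 0, "rx": 0, "ry": 0, "rz": 0},
])

```text
time: 8.25
tool_pos: [460.8, -469.2, 37.7]
tcp_rot: [3.14, -0.0, 0.566]
contact_force: [0.2, 0.3, 1.9]
grip_width: 17.8
finger_force: 30.0
```

>>> carry_out([
  {"tx": 0, "ty": 0, "tz": 0, "rx": 0, "ry": 0, "rz": 0},
  {"tx": 0, "ty": 0, "tz": 0, "rx": 0, "ry": 0, "rz": 0},
  {"tx": 0, "ty": 0, "tz": 0, "rx": 0, "ry": 0, "rz": 0},
  {"tx": 0, "ty": 0, "tz": 0, "rx": 0, "ry": 0, "rz": 0},
  {"tx": 0, "ty": 0, "tz": 0, "rx": 0, "ry": 0, "rz": 0},
  {"tx": 0, "ty": 0, "tz": 20, "rx": 0, "ry": 0, "rz": 0},
  {"tx": 0, "ty": 0, "tz": 40, "rx": 0, "ry": 0, "rz": 0},
  {"tx": 0, "ty": 0, "tz": 40, "rx": 0, "ry": 0, "rz": 0},
  {"tx": -20, "ty": 30, "tz": 30, "rx": 0, "ry": 0, "rz": -0.1},
  {"tx": -30, "ty": 35, "tz": 10, "rx": 0, "ry": 0, "rz": -0.13},
  {"tx": -30, "ty": 35, "tz": 10, "rx": 0, "ry": 0, "rz": -0.13},
  {"tx": -30, "ty": 35, "tz": 10, "rx": 0, "ry": 0, "rz": -0.13},
], gripper=0)

```text
time: 9.45
tool_pos: [349.1, -332.3, 197.2]
tcp_rot: [3.141, -0.0, 0.07]
contact_force: [0.8, -0.7, 0.6]
grip_width: 91.8
finger_force: 0.0
```

>>> carry_out([
  {"tx": -10, "ty": 40, "tz": 10, "rx": 0, "ry": 0, "rz": -0.1},
  {"tx": 0, "ty": 35, "tz": 10, "rx": 0, "ry": 0, "rz": 0},
  {"tx": 0, "ty": 0, "tz": 0, "rx": 0, "ry": 0, "rz": 0},
])

```text
time: 9.75
tool_pos: [340.0, -255.9, 218.3]
tcp_rot: [3.141, -0.002, -0.022]
contact_force: [-0.1, -0.2, -0.6]
grip_width: 91.8
finger_force: 0.0
```

Run:
```python
from h import *
o=bot.get_obs();print(o['tool_pos'],o['tcp_rot'],o['time'])
im,m=snap('wrist','w4');im2,n=snap('top','t4')
np.savez('w4.npz',K=m['camera_matrix'],d=m['dist'],R=m['R'],t=m['t'])
cv2.imwrite('pics/c4.png',cv2.cvtColor(np.hstack([cv2.resize(im,(400,300)),cv2.resize(im2,(400,300))]),cv2.COLOR_RGB2BGR))
```

```text
[ 339.99668485 -255.90821344  218.29814295] [ 3.14079841e+00 -1.67901327e-03 -2.20950059e-02] 9.75
```

View pics/c4.png

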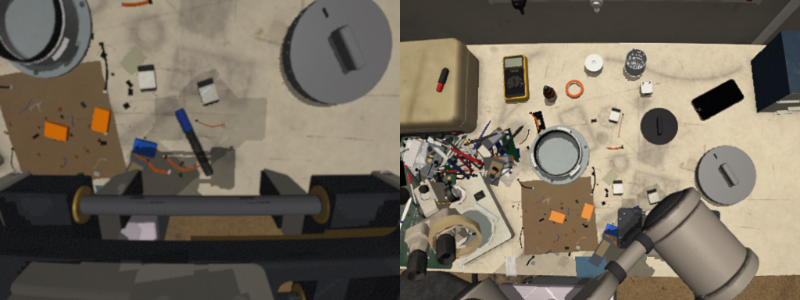

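The lid lies flat at the right, the pot is open, and two packs show in the wrist view at full-res ≈(188,98) and (266,117). Measuring them.

```bash
cat >> h.py <<'E'
def pack(im,m,p,w=26,thr=28):
    x,y=map(int,p);y0=max(y-w,0);x0=max(x-w,0);s=im[y0:y+w,x0:x+w].astype(int)
    bg=np.median(s.reshape(-1,3),0); b=s.mean(2)
    sat=s.max(2)-s.min(2)
    wh=((b>bg.mean()+20)&(sat<32)); dk=b<75
    mk=(wh|dk).astype(np.uint8)
    mk=cv2.morphologyEx(cv2.morphologyEx(mk,cv2.MORPH_OPEN,np.ones((3,3))),cv2.MORPH_CLOSE,np.ones((3,3)))
    def rect(k):
        n,l=cv2.connectedComponents(k);c=l[y-y0,x-x0]
        if c==0: return None
        ct=max(cv2.findContours((l==c).astype(np.uint8),0,1)[0],key=cv2.contourArea).reshape(-1,2)+[x0,y0]
        (cx,cy),(a,bb),an=cv2.minAreaRect(ray(m,ct,10)[:,:2].astype(np.float32))
        if a<bb: a,bb,an=bb,a,an+90
        return [round(v,1) for v in(cx,cy,a,bb,(an+90)%180-90)]
    return rect(mk),rect(cv2.morphologyEx(wh.astype(np.uint8),cv2.MORPH_OPEN,np.ones((3,3)))),mk,bg
E
python3 - <<'E'
from h import *
im=cv2.imread('pics/w4.png')[...,::-1];m=bot.camera_model('wrist')
for p in [(188,98),(266,117)]: print(pack(im,m,p)[:2],pack(im,m,p)[3])
t=cv2.imread('pics/t0.png')[...,::-1];n=bot.camera_model('top')
for p in [(275,147),(279,240),(324,252)]: print(pack(t,n,p,14)[:2])
c=[cv2.resize(np.dstack([pack(im,m,p)[2]*255]*3),(200,200),interpolation=0) for p in [(188,98),(266,117)]]
c+=[cv2.resize(im[p[1]-26:p[1]+26,p[0]-26:p[0]+26,::-1],(200,200)) for p in [(188,98),(266,117)]]
cv2.imwrite('pics/c5.png',np.hstack(c))
E
```

```text
([425.4, -173.5, 38.9, 25.3, 0.1], [422.8, -173.1, 24.5, 23.1, -87.6]) [161. 151. 130.]
([403.0, -270.6, 34.1, 25.6, 16.6], [398.1, -272.8, 24.1, 23.2, -72.6]) [136. 127. 111.]
([632.2, -161.6, 32.1, 22.7, -13.4], [627.4, -160.5, 22.8, 22.3, 0.1])
([427.3, -171.1, 33.0, 22.5, 5.0], [421.6, -172.0, 21.7, 21.6, -89.6])
([402.4, -268.6, 33.5, 24.1, 16.1], [397.4, -270.0, 24.0, 23.0, -71.7])
```

View pics/c5.png

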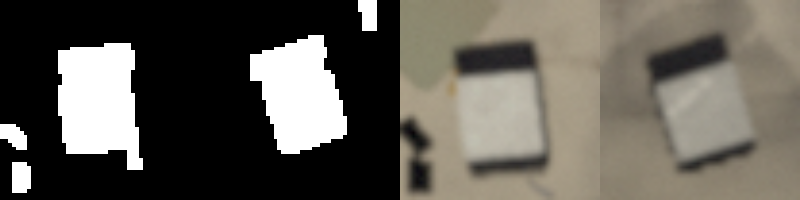

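Masks lose the thin far strip, so each centre is the white centre plus ≈2.2 mm toward the broad black end. That gives:
- c2 ≈(425,-173), 1°
- c3 ≈(400,-272), 17°
- c1 ≈(631,-162), -13°

I'll grip packs end-to-end (closing along x) so they can lie in a row along y in the pot. Outer packs are gripped 4 mm off centre so the fingers clear the wall.

>>> carry_out([
  {"tx": 8, "ty": 7, "tz": -10, "rx": 0, "ry": 0, "rz": 0.146},
  {"tx": 8, "ty": 7, "tz": -10, "rx": 0, "ry": 0, "rz": 0.146},
  {"tx": 8, "ty": 7, "tz": -10, "rx": 0, "ry": 0, "rz": 0.146},
  {"tx": 8, "ty": 7, "tz": -10, "rx": 0, "ry": 0, "rz": 0.146},
  {"tx": 8, "ty": 7, "tz": -10, "rx": 0, "ry": 0, "rz": 0.146},
  {"tx": 8, "ty": 7, "tz": -10, "rx": 0, "ry": 0, "rz": 0.146},
  {"tx": 8, "ty": 7, "tz": -10, "rx": 0, "ry": 0, "rz": 0.146},
  {"tx": 8, "ty": 7, "tz": -10, "rx": 0, "ry": 0, "rz": 0.146},
  {"tx": 8, "ty": 7, "tz": -10, "rx": 0, "ry": 0, "rz": 0.146},
  {"tx": 8, "ty": 8, "tz": -20, "rx": 0, "ry": 0, "rz": 0.146},
  {"tx": 5, "ty": 8, "tz": -30, "rx": 0, "ry": 0, "rz": 0.146},
  {"tx": 0, "ty": 0, "tz": -30, "rx": 0, "ry": 0, "rz": 0},
], gripper=0.35)

```text
time: 11.05
tool_pos: [426.3, -180.3, 45.2]
tcp_rot: [3.141, 0.001, 1.586]
contact_force: [-1.0, -1.3, -0.1]
grip_width: 60.3
finger_force: 0.0
```

>>> carry_out([
  {"tx": 0, "ty": 0, "tz": 0, "rx": 0, "ry": 0, "rz": 0},
])

```text
time: 11.15
tool_pos: [423.4, -179.1, 43.1]
tcp_rot: [-3.135, -0.004, 1.582]
contact_force: [-1.0, 0.4, 0.7]
grip_width: 59.7
finger_force: 0.0
```

>>> carry_out([
  {"tx": 0, "ty": 0, "tz": -20, "rx": 0, "ry": 0, "rz": 0},
  {"tx": 0, "ty": 0, "tz": 0, "rx": 0, "ry": 0, "rz": 0},
  {"tx": 0, "ty": 0, "tz": 0, "rx": 0, "ry": 0, "rz": 0},
])

```text
time: 11.45
tool_pos: [425.7, -180.5, 27.4]
tcp_rot: [3.141, 0.0, 1.581]
contact_force: [0.8, -0.1, 0.7]
grip_width: 59.6
finger_force: 0.0
```

Run:
```python
from h import *
print(bot.get_obs()['tool_pos'])
im,m=snap('wrist','w6');print(proj(m,[(425,-173,10)]))
cv2.imwrite('pics/w6c.png',cv2.cvtColor(cv2.resize(im,(400,300)),cv2.COLOR_RGB2BGR))
```

```text
[ 425.6552192  -180.52233198   27.4277715 ]
[[256.08370807 210.24519215]]
```

View pics/w6c.png

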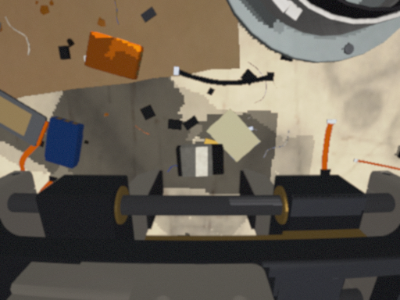

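The pack shows centred between the fingers at (256,205) full-res, matching its prediction. I shift +3.5 in y, go down and grip.

>>> carry_out([
  {"tx": 0, "ty": 3.5, "tz": -14, "rx": 0, "ry": 0, "rz": 0},
  {"tx": 0, "ty": 0, "tz": -8, "rx": 0, "ry": 0, "rz": 0},
  {"tx": 0, "ty": 0, "tz": -3, "rx": 0, "ry": 0, "rz": 0},
  {"tx": 0, "ty": 0, "tz": 0, "rx": 0, "ry": 0, "rz": 0},
])

```text
time: 11.9
tool_pos: [425.3, -176.4, 1.9]
tcp_rot: [-3.142, -0.0, 1.582]
contact_force: [-1.1, -0.8, 0.4]
grip_width: 59.8
finger_force: 0.0
```

>>> carry_out([
  {"tx": 0, "ty": 0, "tz": 0, "rx": 0, "ry": 0, "rz": 0},
  {"tx": 0, "ty": 0, "tz": 0, "rx": 0, "ry": 0, "rz": 0},
  {"tx": 0, "ty": 0, "tz": 0, "rx": 0, "ry": 0, "rz": 0},
  {"tx": 0, "ty": 0, "tz": 0, "rx": 0, "ry": 0, "rz": 0},
  {"tx": 0, "ty": 0, "tz": 0, "rx": 0, "ry": 0, "rz": 0},
], gripper=1)

```text
time: 12.4
tool_pos: [425.4, -176.4, 2.0]
tcp_rot: [3.141, 0.0, 1.582]
contact_force: [-0.3, 0.7, 3.3]
grip_width: 39.7
finger_force: 29.9
```

>>> carry_out([
  {"tx": 0, "ty": 0, "tz": 20, "rx": 0, "ry": 0, "rz": 0},
  {"tx": 0, "ty": 0, "tz": 40, "rx": 0, "ry": 0, "rz": 0},
  {"tx": 0, "ty": 0, "tz": 40, "rx": 0, "ry": 0, "rz": 0},
  {"tx": 30, "ty": 10, "tz": 30, "rx": 0, "ry": 0, "rz": 0},
  {"tx": 30, "ty": 20, "tz": 0, "rx": 0, "ry": 0, "rz": 0},
  {"tx": 32, "ty": 20, "tz": 0, "rx": 0, "ry": 0, "rz": 0},
  {"tx": 0, "ty": 0, "tz": 0, "rx": 0, "ry": 0, "rz": 0},
  {"tx": 0, "ty": 0, "tz": 0, "rx": 0, "ry": 0, "rz": 0},
])

```text
time: 13.2
tool_pos: [517.0, -125.7, 131.2]
tcp_rot: [-3.14, -0.0, 1.584]
contact_force: [-0.9, -0.7, -0.5]
grip_width: 39.7
finger_force: 29.9
```

Run:
```python
from h import *
o=bot.get_obs();print(o['tool_pos'],o['tcp_rot'])
im,m=snap('wrist','w7')
np.savez('w7.npz',**{k:np.array(v) for k,v in m.items()})
v=im.copy()
for z,r,c in [(8,57.5,(255,0,0)),(60,57.5,(0,255,0)),(46,66,(0,0,255)),(8,85,(255,255,0))]:
    a=np.linspace(0,6.28,80);P=proj(m,np.c_[518+r*np.cos(a),-2.5+r*np.sin(a),0*a+z]);
    cv2.polylines(v,[P.astype(np.int32)],True,c,1)
cv2.imwrite('pics/w7v.png',cv2.cvtColor(cv2.resize(np.hstack([im[:260,60:440],v[:260,60:440]]),(800,274)),cv2.COLOR_RGB2BGR))
```

```text
[ 516.98083946 -125.71860723  131.16386047] [-3.14029081e+00 -2.51860255e-04  1.58361148e+00]
```

View pics/w7v.png

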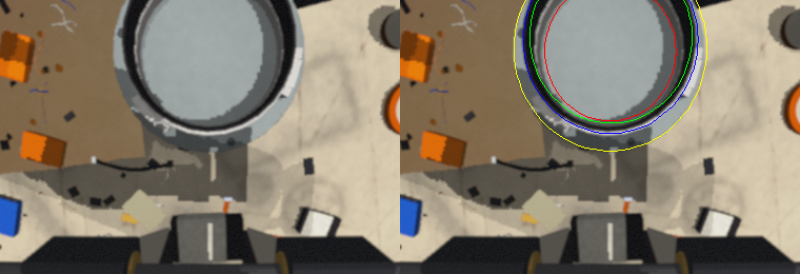

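The overlay of the known radii fits the pot with centre (518,-2.5). Place this pack in the +y slot (TCP y ≈ 23).

>>> carry_out([
  {"tx": 0, "ty": 30, "tz": 0, "rx": 0, "ry": 0, "rz": 0},
  {"tx": 1, "ty": 40, "tz": 0, "rx": 0, "ry": 0, "rz": -0.012},
  {"tx": 0, "ty": 40, "tz": 0, "rx": 0, "ry": 0, "rz": 0},
  {"tx": 0, "ty": 29, "tz": 0, "rx": 0, "ry": 0, "rz": 0},
  {"tx": 0, "ty": 10, "tz": -20, "rx": 0, "ry": 0, "rz": 0},
  {"tx": 0, "ty": 0, "tz": -20, "rx": 0, "ry": 0, "rz": 0},
  {"tx": 0, "ty": 0, "tz": 0, "rx": 0, "ry": 0, "rz": 0},
  {"tx": 0, "ty": 0, "tz": 0, "rx": 0, "ry": 0, "rz": 0},
])

```text
time: 14.05
tool_pos: [517.8, 21.9, 91.9]
tcp_rot: [-3.141, 0.0, 1.569]
contact_force: [1.0, 0.1, 0.6]
grip_width: 39.6
finger_force: 29.9
```

>>> carry_out([
  {"tx": 0, "ty": 1, "tz": -25, "rx": 0, "ry": 0, "rz": 0},
  {"tx": 0, "ty": 0, "tz": -25, "rx": 0, "ry": 0, "rz": 0},
  {"tx": 0, "ty": 0, "tz": -18, "rx": 0, "ry": 0, "rz": 0},
  {"tx": 0, "ty": 0, "tz": -8, "rx": 0, "ry": 0, "rz": 0},
  {"tx": 0, "ty": 0, "tz": -4, "rx": 0, "ry": 0, "rz": 0},
  {"tx": 0, "ty": 0, "tz": -1, "rx": 0, "ry": 0, "rz": 0},
  {"tx": 0, "ty": 0, "tz": 0, "rx": 0, "ry": 0, "rz": 0},
])

```text
time: 14.75
tool_pos: [518.9, 23.5, 11.6]
tcp_rot: [3.14, 0.0, 1.57]
contact_force: [-0.2, -0.1, 0.2]
grip_width: 39.9
finger_force: 29.9
```

>>> carry_out([
  {"tx": -0.5, "ty": 0, "tz": -1, "rx": 0, "ry": 0, "rz": 0},
  {"tx": 0, "ty": 0, "tz": 0, "rx": 0, "ry": 0, "rz": 0},
])

```text
time: 14.95
tool_pos: [518.0, 23.7, 10.2]
tcp_rot: [3.141, 0.0, 1.57]
contact_force: [-0.5, 0.1, -0.8]
grip_width: 39.3
finger_force: 29.9
```

>>> carry_out([
  {"tx": 0, "ty": 0, "tz": 0, "rx": 0, "ry": 0, "rz": 0},
  {"tx": 0, "ty": 0, "tz": 0, "rx": 0, "ry": 0, "rz": 0},
  {"tx": 0, "ty": 0, "tz": 8, "rx": 0, "ry": 0, "rz": 0},
  {"tx": 0, "ty": 0, "tz": 25, "rx": 0, "ry": 0, "rz": 0},
  {"tx": 0, "ty": 0, "tz": 40, "rx": 0, "ry": 0, "rz": 0},
  {"tx": 0, "ty": 0, "tz": 40, "rx": 0, "ry": 0, "rz": 0},
], gripper=0.51)

```text
time: 15.55
tool_pos: [517.3, 23.8, 124.2]
tcp_rot: [-3.141, -0.0, 1.57]
contact_force: [1.4, 1.0, -0.7]
grip_width: 44.7
finger_force: 0.0
```

>>> carry_out([
  {"tx": -14, "ty": -36, "tz": 0, "rx": 0, "ry": 0, "rz": 0.037},
  {"tx": -15, "ty": -37, "tz": 0, "rx": 0, "ry": 0, "rz": 0.037},
  {"tx": -15, "ty": -37, "tz": 0, "rx": 0, "ry": 0, "rz": 0.037},
  {"tx": -15, "ty": -37, "tz": 0, "rx": 0, "ry": 0, "rz": 0.037},
  {"tx": -15, "ty": -37, "tz": 0, "rx": 0, "ry": 0, "rz": 0.037},
  {"tx": -15, "ty": -36, "tz": 0, "rx": 0, "ry": 0, "rz": 0.037},
  {"tx": -15, "ty": -36, "tz": 0, "rx": 0, "ry": 0, "rz": 0.037},
  {"tx": -14, "ty": -36, "tz": -20, "rx": 0, "ry": 0, "rz": 0.037},
  {"tx": 0, "ty": 0, "tz": -40, "rx": 0, "ry": 0, "rz": 0},
  {"tx": 0, "ty": 0, "tz": -37, "rx": 0, "ry": 0, "rz": 0},
  {"tx": 0, "ty": 0, "tz": 0, "rx": 0, "ry": 0, "rz": 0},
  {"tx": 0, "ty": 0, "tz": 0, "rx": 0, "ry": 0, "rz": 0},
], gripper=0.35)

```text
time: 16.75
tool_pos: [399.9, -268.3, 26.4]
tcp_rot: [-3.141, -0.001, 1.866]
contact_force: [0.3, -0.3, -0.1]
grip_width: 59.5
finger_force: 0.0
```

Run:
```python
from h import *
o=bot.get_obs();print(o['tool_pos'],o['tcp_rot'])
im,m=snap('wrist','w8');snap('top','t8')
c,s=np.cos(.297),np.sin(.297)
Q=[(400.3+c*a-s*b,-272+s*a+c*b,10) for a,b in((20,13),(-20,13),(-20,-13),(20,-13))]
v=im.copy();cv2.polylines(v,[proj(m,Q).astype(np.int32)],True,(255,0,0),1)
cv2.imwrite('pics/w8c.png',cv2.cvtColor(cv2.resize(v[120:270,150:362],(636,450)),cv2.COLOR_RGB2BGR))
```

```text
[ 399.91333457 -268.26500393   26.40130752] [-3.14135359e+00 -5.91955019e-04  1.86596183e+00]
```

View pics/w8c.png

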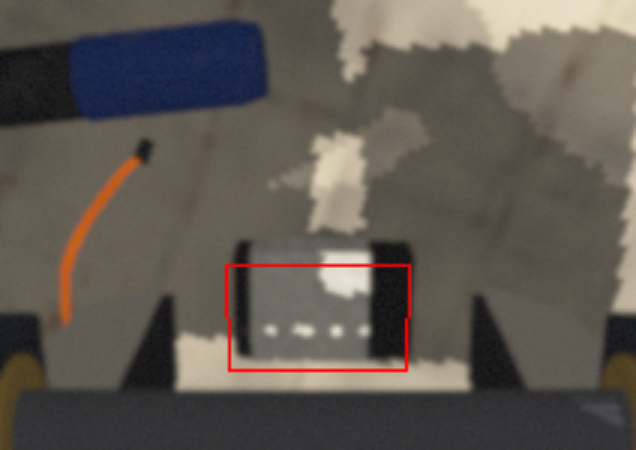

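The pack sits between the fingers, about 2 mm further +y than predicted (crop rows 240–360 against 265–370, part of that being the side face). The pen is well clear. I shift slightly and grip.

>>> carry_out([
  {"tx": 0, "ty": 1.5, "tz": -14, "rx": 0, "ry": 0, "rz": 0},
  {"tx": 0, "ty": 0, "tz": -8, "rx": 0, "ry": 0, "rz": 0},
  {"tx": 0, "ty": 0, "tz": -2.5, "rx": 0, "ry": 0, "rz": 0},
  {"tx": 0, "ty": 0, "tz": 0, "rx": 0, "ry": 0, "rz": 0},
])

```text
time: 17.25
tool_pos: [400.1, -266.9, 1.7]
tcp_rot: [3.141, 0.001, 1.866]
contact_force: [-0.7, 0.3, 0.1]
grip_width: 59.6
finger_force: 0.0
```

>>> carry_out([
  {"tx": 0, "ty": 0, "tz": 0, "rx": 0, "ry": 0, "rz": 0},
  {"tx": 0, "ty": 0, "tz": 0, "rx": 0, "ry": 0, "rz": 0},
  {"tx": 0, "ty": 0, "tz": 0, "rx": 0, "ry": 0, "rz": 0},
  {"tx": 0, "ty": 0, "tz": 0, "rx": 0, "ry": 0, "rz": 0},
  {"tx": 0, "ty": 0, "tz": 0, "rx": 0, "ry": 0, "rz": 0},
  {"tx": 0, "ty": 0, "tz": 10, "rx": 0, "ry": 0, "rz": 0},
  {"tx": 0, "ty": 0, "tz": 30, "rx": 0, "ry": 0, "rz": 0},
  {"tx": 0, "ty": 0, "tz": 40, "rx": 0, "ry": 0, "rz": 0},
], gripper=1)

```text
time: 18.05
tool_pos: [398.7, -265.9, 81.3]
tcp_rot: [-3.14, -0.004, 1.866]
contact_force: [1.2, -0.7, -1.6]
grip_width: 39.6
finger_force: 30.0
```

>>> carry_out([
  {"tx": 8, "ty": 15, "tz": 30, "rx": 0, "ry": 0, "rz": -0.037},
  {"tx": 16, "ty": 32, "tz": 12, "rx": 0, "ry": 0, "rz": -0.037},
  {"tx": 16, "ty": 32, "tz": 0, "rx": 0, "ry": 0, "rz": -0.037},
  {"tx": 16, "ty": 32, "tz": 0, "rx": 0, "ry": 0, "rz": -0.037},
  {"tx": 16, "ty": 32, "tz": 0, "rx": 0, "ry": 0, "rz": -0.037},
  {"tx": 16, "ty": 32, "tz": 0, "rx": 0, "ry": 0, "rz": -0.037},
  {"tx": 16, "ty": 32, "tz": 0, "rx": 0, "ry": 0, "rz": -0.037},
  {"tx": 14, "ty": 31, "tz": 0, "rx": 0, "ry": 0, "rz": -0.036},
  {"tx": 0, "ty": 0, "tz": -30, "rx": 0, "ry": 0, "rz": 0},
  {"tx": 0, "ty": 0, "tz": 0, "rx": 0, "ry": 0, "rz": 0},
  {"tx": 0, "ty": 0, "tz": 0, "rx": 0, "ry": 0, "rz": 0},
])

```text
time: 19.15
tool_pos: [517.2, -28.9, 93.5]
tcp_rot: [-3.14, -0.0, 1.571]
contact_force: [0.4, -0.7, 0.0]
grip_width: 40.2
finger_force: 30.0
```

>>> carry_out([
  {"tx": 0.5, "ty": 0.5, "tz": -25, "rx": 0, "ry": 0, "rz": 0},
  {"tx": 0, "ty": 0, "tz": -25, "rx": 0, "ry": 0, "rz": 0},
  {"tx": 0, "ty": 0, "tz": -18, "rx": 0, "ry": 0, "rz": 0},
  {"tx": 0, "ty": 0, "tz": -9, "rx": 0, "ry": 0, "rz": 0},
  {"tx": 0, "ty": 0, "tz": -4, "rx": 0, "ry": 0, "rz": 0},
  {"tx": 0, "ty": 0, "tz": -2, "rx": 0, "ry": 0, "rz": 0},
  {"tx": 0, "ty": 0, "tz": 0, "rx": 0, "ry": 0, "rz": 0},
])

```text
time: 19.85
tool_pos: [518.8, -28.6, 11.0]
tcp_rot: [3.14, 0.0, 1.571]
contact_force: [-0.0, -0.3, 0.1]
grip_width: 39.7
finger_force: 30.0
```

Run:
```python
from h import *
o=bot.get_obs();print(o['tool_pos'],o['contact_force'],o['grip_width'])
```

```text
[518.81724499 -28.56187417  11.00207944] [-0.03747049 -0.27216461  0.14723146] 39.69532706842302
```

>>> carry_out([
  {"tx": 0, "ty": 0, "tz": -0.5, "rx": 0, "ry": 0, "rz": 0},
  {"tx": 0, "ty": 0, "tz": 0, "rx": 0, "ry": 0, "rz": 0},
  {"tx": 0, "ty": 0, "tz": 8, "rx": 0, "ry": 0, "rz": 0},
  {"tx": 0, "ty": 0, "tz": 25, "rx": 0, "ry": 0, "rz": 0},
  {"tx": 0, "ty": 0, "tz": 40, "rx": 0, "ry": 0, "rz": 0},
  {"tx": 0, "ty": 0, "tz": 40, "rx": 0, "ry": 0, "rz": 0},
], gripper=0.51)

```text
time: 20.45
tool_pos: [517.8, -28.1, 124.4]
tcp_rot: [-3.141, -0.0, 1.571]
contact_force: [0.4, -0.2, -0.3]
grip_width: 45.2
finger_force: 0.0
```

>>> carry_out([
  {"tx": 19, "ty": -22, "tz": 0, "rx": 0, "ry": 0, "rz": -0.046},
  {"tx": 24, "ty": -28, "tz": 0, "rx": 0, "ry": 0, "rz": -0.046},
  {"tx": 24, "ty": -28, "tz": 0, "rx": 0, "ry": 0, "rz": -0.046},
  {"tx": 24, "ty": -28, "tz": 0, "rx": 0, "ry": 0, "rz": -0.046},
  {"tx": 22, "ty": -27, "tz": -25, "rx": 0, "ry": 0, "rz": -0.046},
  {"tx": 0, "ty": 0, "tz": -40, "rx": 0, "ry": 0, "rz": 0},
  {"tx": 0, "ty": 0, "tz": -33, "rx": 0, "ry": 0, "rz": 0},
  {"tx": 0, "ty": 0, "tz": 0, "rx": 0, "ry": 0, "rz": 0},
  {"tx": 0, "ty": 0, "tz": 0, "rx": 0, "ry": 0, "rz": 0},
], gripper=0.35)

```text
time: 21.35
tool_pos: [631.5, -161.2, 25.6]
tcp_rot: [3.142, 0.0, 1.341]
contact_force: [-0.1, 0.3, -0.0]
grip_width: 59.9
finger_force: 0.0
```

Run:
```python
from h import *
o=bot.get_obs();print(o['tool_pos'],o['tcp_rot'])
im,m=snap('wrist','w9');t,_=snap('top','t9')
a=-.23;c,s=np.cos(a),np.sin(a)
Q=[(631+c*a-s*b,-161+s*a+c*b,10) for a,b in((20,13),(-20,13),(-20,-13),(20,-13))]
v=im.copy();cv2.polylines(v,[proj(m,Q).astype(np.int32)],True,(255,0,0),1)
cv2.imwrite('pics/w9c.png',cv2.cvtColor(np.hstack([cv2.resize(v[120:270,150:362],(424,300)),cv2.resize(t[100:250,150:330],(360,300))]),cv2.COLOR_RGB2BGR))
```

```text
[ 631.49160334 -161.24285425   25.61551089] [3.14153766e+00 1.41433146e-05 1.34101885e+00]
```

View pics/w9c.png

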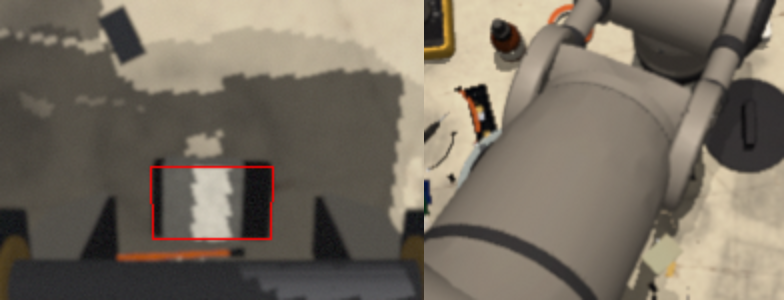

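The predicted outline matches the pack at this crop position (212,200), so I grip it and place it in the middle slot.

>>> carry_out([
  {"tx": 0, "ty": 0, "tz": -14, "rx": 0, "ry": 0, "rz": 0},
  {"tx": 0, "ty": 0, "tz": -8, "rx": 0, "ry": 0, "rz": 0},
  {"tx": 0, "ty": 0, "tz": -1.8, "rx": 0, "ry": 0, "rz": 0},
  {"tx": 0, "ty": 0, "tz": 0, "rx": 0, "ry": 0, "rz": 0},
])

```text
time: 21.85
tool_pos: [631.0, -161.1, 0.7]
tcp_rot: [-3.141, -0.0, 1.341]
contact_force: [-0.4, 0.5, 0.4]
grip_width: 59.3
finger_force: 0.0
```

>>> carry_out([
  {"tx": 0, "ty": 0, "tz": 0, "rx": 0, "ry": 0, "rz": 0},
  {"tx": 0, "ty": 0, "tz": 0, "rx": 0, "ry": 0, "rz": 0},
  {"tx": 0, "ty": 0, "tz": 0, "rx": 0, "ry": 0, "rz": 0},
  {"tx": 0, "ty": 0, "tz": 0, "rx": 0, "ry": 0, "rz": 0},
  {"tx": 0, "ty": 0, "tz": 0, "rx": 0, "ry": 0, "rz": 0},
  {"tx": 0, "ty": 0, "tz": 10, "rx": 0, "ry": 0, "rz": 0},
  {"tx": 0, "ty": 0, "tz": 30, "rx": 0, "ry": 0, "rz": 0},
  {"tx": 0, "ty": 0, "tz": 40, "rx": 0, "ry": 0, "rz": 0},
], gripper=1)

```text
time: 22.65
tool_pos: [630.0, -160.8, 80.4]
tcp_rot: [-3.137, -0.001, 1.341]
contact_force: [0.2, 0.3, 0.6]
grip_width: 39.4
finger_force: 30.0
```

>>> carry_out([
  {"tx": -13, "ty": 18, "tz": 30, "rx": 0, "ry": 0, "rz": 0.038},
  {"tx": -20, "ty": 28, "tz": 12, "rx": 0, "ry": 0, "rz": 0.038},
  {"tx": -20, "ty": 28, "tz": 0, "rx": 0, "ry": 0, "rz": 0.038},
  {"tx": -20, "ty": 28, "tz": 0, "rx": 0, "ry": 0, "rz": 0.038},
  {"tx": -20, "ty": 28, "tz": 0, "rx": 0, "ry": 0, "rz": 0.038},
  {"tx": -20, "ty": 29, "tz": 0, "rx": 0, "ry": 0, "rz": 0.04},
  {"tx": 0, "ty": 0, "tz": -30, "rx": 0, "ry": 0, "rz": 0},
  {"tx": 0, "ty": 0, "tz": 0, "rx": 0, "ry": 0, "rz": 0},
  {"tx": 0, "ty": 0, "tz": 0, "rx": 0, "ry": 0, "rz": 0},
])

```text
time: 23.55
tool_pos: [518.6, -2.5, 93.6]
tcp_rot: [3.142, 0.0, 1.571]
contact_force: [-0.8, 0.5, -0.7]
grip_width: 39.5
finger_force: 30.0
```

>>> carry_out([
  {"tx": -0.5, "ty": 0, "tz": -25, "rx": 0, "ry": 0, "rz": 0},
  {"tx": 0, "ty": 0, "tz": -25, "rx": 0, "ry": 0, "rz": 0},
  {"tx": 0, "ty": 0, "tz": -14, "rx": 0, "ry": 0, "rz": 0},
  {"tx": 0, "ty": 0, "tz": -8, "rx": 0, "ry": 0, "rz": 0},
  {"tx": 0, "ty": 0, "tz": -6, "rx": 0, "ry": 0, "rz": 0},
  {"tx": 0, "ty": 0, "tz": -4, "rx": 0, "ry": 0, "rz": 0},
  {"tx": 0, "ty": 0, "tz": -1.5, "rx": 0, "ry": 0, "rz": 0},
  {"tx": 0, "ty": 0, "tz": 0, "rx": 0, "ry": 0, "rz": 0},
])

```text
time: 24.35
tool_pos: [518.0, -2.3, 9.8]
tcp_rot: [3.141, 0.0, 1.571]
contact_force: [-0.7, 0.2, 0.1]
grip_width: 39.6
finger_force: 30.0
```

>>> carry_out([
  {"tx": 0, "ty": 0, "tz": 0, "rx": 0, "ry": 0, "rz": 0},
  {"tx": 0, "ty": 0, "tz": 0, "rx": 0, "ry": 0, "rz": 0},
  {"tx": 0, "ty": 0, "tz": 8, "rx": 0, "ry": 0, "rz": 0},
  {"tx": 0, "ty": 0, "tz": 25, "rx": 0, "ry": 0, "rz": 0},
  {"tx": 0, "ty": 0, "tz": 40, "rx": 0, "ry": 0, "rz": 0},
  {"tx": 0, "ty": 0, "tz": 40, "rx": 0, "ry": 0, "rz": 0},
  {"tx": 0, "ty": -35, "tz": 20, "rx": 0, "ry": 0, "rz": 0},
  {"tx": 0, "ty": -40, "tz": 20, "rx": 0, "ry": 0, "rz": 0},
  {"tx": 0, "ty": -40, "tz": 10, "rx": 0, "ry": 0, "rz": 0},
  {"tx": 0, "ty": 0, "tz": 0, "rx": 0, "ry": 0, "rz": 0},
], gripper=0.51)

```text
time: 25.35
tool_pos: [518.8, -121.8, 175.0]
tcp_rot: [3.137, 0.003, 1.567]
contact_force: [0.9, 0.1, 0.5]
grip_width: 45.1
finger_force: 0.0
```

Run:
```python
from h import *
o=bot.get_obs();print(o['tool_pos'],o['tcp_rot'])
im,m=snap('wrist','w10')
v=im.copy()
a=np.linspace(0,6.28,80)
for z,r,c in [(8,85,(255,255,0)),(60,57.5,(0,255,0))]:
    cv2.polylines(v,[proj(m,np.c_[518+r*np.cos(a),-2.5+r*np.sin(a),0*a+z]).astype(np.int32)],True,c,1)
for y in (27,-2.5,-32):
    Q=[(518+p,y+q,18) for p,q in((20,13),(-20,13),(-20,-13),(20,-13))]
    cv2.polylines(v,[proj(m,Q).astype(np.int32)],True,(255,0,0),1)
cv2.imwrite('pics/w10c.png',cv2.cvtColor(np.hstack([cv2.resize(k[0:240,130:380],(400,384)) for k in(im,v)]),cv2.COLOR_RGB2BGR))
```

```text
[ 518.77163134 -121.75598103  175.04475301] [3.13679241 0.00324332 1.56665108]
```

View pics/w10c.png

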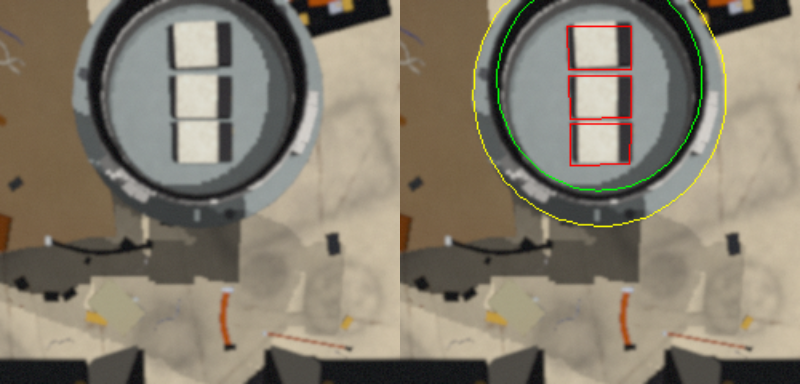

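All three packs lie flat and side by side, and the pot's overlay still fits. Now to the separator: turn the tool back and look at it from behind.

>>> carry_out([
  {"tx": -2, "ty": -15, "tz": 2, "rx": 0, "ry": 0, "rz": -0.137},
  {"tx": -2, "ty": -15, "tz": 2, "rx": 0, "ry": 0, "rz": -0.137},
  {"tx": -2, "ty": -15, "tz": 2, "rx": 0, "ry": 0, "rz": -0.137},
  {"tx": -3, "ty": -15, "tz": 3, "rx": 0, "ry": 0, "rz": -0.137},
  {"tx": -3, "ty": -15, "tz": 3, "rx": 0, "ry": 0, "rz": -0.137},
  {"tx": -3, "ty": -15, "tz": 3, "rx": 0, "ry": 0, "rz": -0.137},
  {"tx": -3, "ty": -15, "tz": 3, "rx": 0, "ry": 0, "rz": -0.137},
  {"tx": -3, "ty": -15, "tz": 3, "rx": 0, "ry": 0, "rz": -0.137},
  {"tx": -3, "ty": -15, "tz": 3, "rx": 0, "ry": 0, "rz": -0.137},
  {"tx": -3, "ty": -15, "tz": 3, "rx": 0, "ry": 0, "rz": -0.137},
  {"tx": -3, "ty": -16, "tz": 0, "rx": 0, "ry": 0, "rz": -0.137},
  {"tx": 0, "ty": 0, "tz": 0, "rx": 0, "ry": 0, "rz": 0},
], gripper=0.35)

```text
time: 26.6
tool_pos: [487.6, -283.5, 199.2]
tcp_rot: [-3.141, 0.001, 0.061]
contact_force: [-0.3, 0.1, -0.2]
grip_width: 59.6
finger_force: 0.0
```

```bash
cat >> h.py <<'E'
def sep(im,m):
    g=im.max(2)
    mk=cv2.morphologyEx(((g<75)*255).astype(np.uint8),cv2.MORPH_OPEN,np.ones((5,5)));mk[225:]=0
    out=[]
    for c in cv2.findContours(mk,0,1)[0]:
        if cv2.contourArea(c)<800: continue
        h=cv2.convexHull(c).reshape(-1,2)
        (c0,ax,an)=cv2.fitEllipse(ray(m,h,5)[:,:2].astype(np.float32)); out.append((np.round(c0,1),np.round(ax,1),np.round(cv2.fitEllipse(h)[0]),cv2.contourArea(c)/cv2.contourArea(h.reshape(-1,1,2))))
    return out
E
python3 - <<'E'
from h import *
o=bot.get_obs();print(o['tool_pos'],o['tcp_rot'])
im,m=snap('wrist','w11')
for r in sep(im,m): print(*r)
E
```

```text
[ 487.58964866 -283.51140598  199.2147095 ] [-3.14141842e+00  5.21631752e-04  6.14254698e-02]
[ 485.3 -190.7] [48.7 83.9] [185. 164.] 0.7731201382886776
[498.1 -44.1] [42.4 93.5] [ 72. 147.] 0.752549889135255
[521.3   8.3] [ 83.9 126.5] [ 31. 126.] 0.34658227848101264
[ 597.3 -244.9] [104.8 105.9] [230.  72.] 0.9892653216596878
[ 675.2 -459.5] [ 98.9 159.2] [418.  17.] 0.9762639005700402
```

The separator, seen at pixel (230,72), is now at (597,-245). It was knocked about 43 mm from its first place. I view a crop to get its bar direction.

Run:
```python
import cv2,numpy as np
im=cv2.imread('pics/w11.png')[10:135,165:295]
v=cv2.convertScaleAbs(im,alpha=2.2)
cv2.imwrite('pics/w11c.png',cv2.resize(v,(624,600),interpolation=cv2.INTER_CUBIC))
```

```text
(no output)
```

View pics/w11c.png

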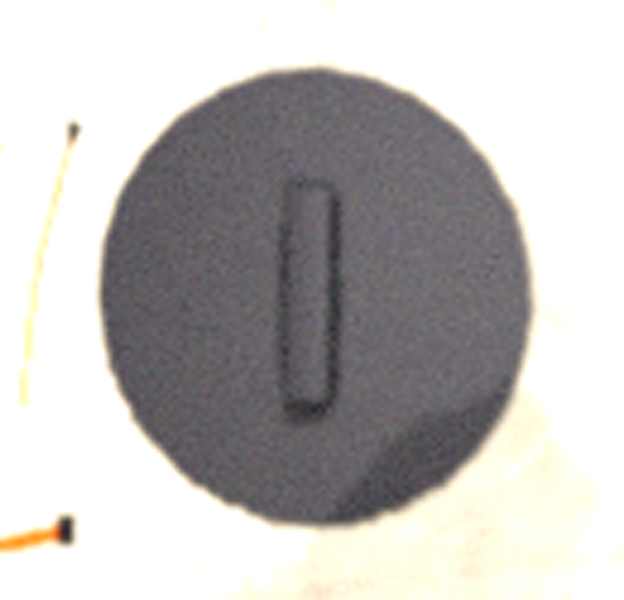

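The disc is upright with its bar up; the bar's top face runs crop (314,180) to (306,405).

Run:
```python
from h import *
m=bot.camera_model('wrist')
P=ray(m,[(230.4,47.5),(228.75,94.4)],21);d=P[0]-P[1];print(P,P.mean(0),np.linalg.norm(d),np.arctan2(d[1],d[0]))
```

```text
[[ 622.33580132 -244.00669366   21.        ]
 [ 572.35163166 -244.33660569   21.        ]] [ 597.34371649 -244.17164968   21.        ] 49.98525841816819 0.006600234513773506
```

>>> carry_out([
  {"tx": 36, "ty": 13, "tz": -20, "rx": 0, "ry": 0, "rz": -0.055},
  {"tx": 36, "ty": 13, "tz": -25, "rx": 0, "ry": 0, "rz": 0},
  {"tx": 37, "ty": 13, "tz": -25, "rx": 0, "ry": 0, "rz": 0},
  {"tx": 0, "ty": 0, "tz": -40, "rx": 0, "ry": 0, "rz": 0},
  {"tx": 0, "ty": 0, "tz": -40, "rx": 0, "ry": 0, "rz": 0},
  {"tx": 0, "ty": 0, "tz": -17, "rx": 0, "ry": 0, "rz": 0},
  {"tx": 0, "ty": 0, "tz": 0, "rx": 0, "ry": 0, "rz": 0},
  {"tx": 0, "ty": 0, "tz": 0, "rx": 0, "ry": 0, "rz": 0},
])

```text
time: 27.45
tool_pos: [597.2, -243.3, 33.0]
tcp_rot: [-3.142, -0.0, 0.011]
contact_force: [0.4, -0.0, 0.3]
grip_width: 59.8
finger_force: 0.0
```

>>> carry_out([
  {"tx": 0, "ty": -0.5, "tz": -16, "rx": 0, "ry": 0, "rz": 0},
  {"tx": 0, "ty": 0, "tz": -8, "rx": 0, "ry": 0, "rz": 0},
  {"tx": 0, "ty": 0, "tz": -1.5, "rx": 0, "ry": 0, "rz": 0},
  {"tx": 0, "ty": 0, "tz": 0, "rx": 0, "ry": 0, "rz": 0},
])

```text
time: 27.85
tool_pos: [597.1, -244.8, 7.7]
tcp_rot: [3.141, -0.001, 0.009]
contact_force: [0.1, -0.4, -0.1]
grip_width: 59.7
finger_force: 0.0
```

>>> carry_out([
  {"tx": 0, "ty": 0, "tz": 0, "rx": 0, "ry": 0, "rz": 0},
  {"tx": 0, "ty": 0, "tz": 0, "rx": 0, "ry": 0, "rz": 0},
  {"tx": 0, "ty": 0, "tz": 0, "rx": 0, "ry": 0, "rz": 0},
  {"tx": 0, "ty": 0, "tz": 0, "rx": 0, "ry": 0, "rz": 0},
  {"tx": 0, "ty": 0, "tz": 0, "rx": 0, "ry": 0, "rz": 0},
  {"tx": 0, "ty": 0, "tz": 0, "rx": 0, "ry": 0, "rz": 0},
  {"tx": 0, "ty": 0, "tz": 10, "rx": 0, "ry": 0, "rz": 0},
  {"tx": 0, "ty": 0, "tz": 0, "rx": 0, "ry": 0, "rz": 0},
], gripper=1)

```text
time: 28.65
tool_pos: [597.6, -245.2, 18.5]
tcp_rot: [3.14, -0.002, 0.009]
contact_force: [1.4, 0.2, 0.1]
grip_width: 10.8
finger_force: 30.0
```

Run:
```python
from h import *
o=bot.get_obs();print(o['tool_pos'],o['tcp_rot'],o['moment'],o['contact_force'])
im,m=snap('wrist','w12')
g=im.max(2);mk=(g[:245]<75).astype(np.uint8)
for r in sep(im,m): print(*r)
```

```text
[ 597.6136789  -245.22503118   18.47522151] [ 3.14031129e+00 -2.09538223e-03  8.84548580e-03] [ 0.04936287 -0.02143007 -0.04754373] [1.35008115 0.20165874 0.07071086]
[ 580.2 -261.4] [126.7 157.9] [279. 240.] 0.924889135254989
[ 642.4 -422.8] [ 41.8 101.6] [534. 164.] 0.9507780247697681
```

Gripped. I check the disc's centre relative to the TCP from its visible front arc, fitting a circle with known radius.

Run:
```python
from h import *
from scipy.optimize import least_squares
im=cv2.imread('pics/w12.png');m=bot.camera_model('wrist')
mk=cv2.morphologyEx((im.max(2)<75).astype(np.uint8),cv2.MORPH_OPEN,np.ones((3,3)))
lab=cv2.connectedComponents(mk)[1]
cols=np.arange(190,326,5);pts=[]
for c in cols:
    r=np.where(mk[60:,c])[0]
    # topmost row of the run that is long
    rr=[q for q in r if mk[60+q:60+q+12,c].all()]
    pts.append((c,60+rr[0]))
P=ray(m,pts,15.8)[:,:2]
f=lambda q:np.hypot(*(P-q).T)-54
s=least_squares(f,[597,-245],loss='soft_l1');print(s.x,np.abs(s.fun).round(1));print(pts[::4], bot.get_obs()['tool_pos'])
```

```text
[ 598.66017342 -244.92051432] [0.8 0.5 0.3 0.2 0.2 0.1 0.2 0.2 0.1 0.2 0.2 0.3 0.  0.4 0.5 0.1 0.4 0.3
 0.3 0.  0.1 0.4 0.1 0.5 0.3 0.4 0.6 0.5]
[(np.int64(190), np.int64(172)), (np.int64(210), np.int64(154)), (np.int64(230), np.int64(145)), (np.int64(250), np.int64(141)), (np.int64(270), np.int64(141)), (np.int64(290), np.int64(147)), (np.int64(310), np.int64(158))] [ 597.39460793 -245.12903366   17.99441976]
```

>>> carry_out([
  {"tx": 0, "ty": 0, "tz": 30, "rx": 0, "ry": 0, "rz": 0},
  {"tx": 0, "ty": 0, "tz": 40, "rx": 0, "ry": 0, "rz": 0},
  {"tx": -6, "ty": 18, "tz": 12, "rx": 0, "ry": 0, "rz": 0},
  {"tx": -12, "ty": 36, "tz": 0, "rx": 0, "ry": 0, "rz": 0},
  {"tx": -12, "ty": 36, "tz": 0, "rx": 0, "ry": 0, "rz": 0},
  {"tx": -12, "ty": 36, "tz": 0, "rx": 0, "ry": 0, "rz": 0},
  {"tx": -12, "ty": 36, "tz": 0, "rx": 0, "ry": 0, "rz": 0},
  {"tx": -12, "ty": 36, "tz": 0, "rx": 0, "ry": 0, "rz": 0},
  {"tx": -9, "ty": 28, "tz": 0, "rx": 0, "ry": 0, "rz": 0},
  {"tx": -5, "ty": 16, "tz": 0, "rx": 0, "ry": 0, "rz": 0},
  {"tx": 0, "ty": 0, "tz": 0, "rx": 0, "ry": 0, "rz": 0},
  {"tx": 0, "ty": 0, "tz": 0, "rx": 0, "ry": 0, "rz": 0},
])

```text
time: 29.9
tool_pos: [517.4, -3.3, 99.2]
tcp_rot: [3.141, -0.001, 0.009]
contact_force: [-0.3, -0.2, -1.1]
grip_width: 11.5
finger_force: 30.0
```

Run:
```python
from h import *
from scipy.optimize import least_squares
o=bot.get_obs();print(o['tool_pos'],o['tcp_rot'],o['moment'],o['contact_force'],o['grip_width'])
im,m=snap('wrist','w13');im=im[...,::-1]
# disc front arc in gripper frame should match the earlier one
mk=cv2.morphologyEx((im.max(2)<75).astype(np.uint8),cv2.MORPH_OPEN,np.ones((3,3)))
print([(c,[60+q for q in np.where(mk[60:,c])[0] if mk[60+q:72+q,c].all()][:1]) for c in range(190,326,20)])
```

```text
[517.38000844  -3.26596459  99.15554191] [ 3.14095237e+00 -9.21899468e-04  9.28456891e-03] [ 0.00121782 -0.01508472 -0.00729728] [-0.32034908 -0.23314681 -1.07511656] 11.498179427253017
[(190, [np.int64(60)]), (210, [np.int64(141)]), (230, [np.int64(130)]), (250, [np.int64(126)]), (270, [np.int64(126)]), (290, [np.int64(132)]), (310, [np.int64(144)])]
```

Run:
```python
import cv2
for f in('w12','w13'):
    im=cv2.imread(f'pics/{f}.png')
    for c in (232,255,285): print(f,c,[int(v) for v in im[100:200:2,c].mean(1)])
```

```text
w12 232 [121, 122, 121, 118, 119, 116, 119, 122, 121, 123, 118, 115, 111, 114, 119, 124, 122, 123, 127, 128, 127, 111, 45, 29, 35, 32, 35, 31, 34, 33, 34, 31, 34, 31, 30, 32, 36, 32, 33, 31, 30, 33, 35, 35, 34, 32, 31, 34, 28, 26]
w12 255 [128, 125, 122, 119, 119, 119, 120, 120, 122, 123, 127, 125, 125, 125, 123, 125, 126, 127, 130, 116, 48, 31, 36, 34, 38, 36, 35, 33, 33, 31, 33, 35, 29, 34, 31, 34, 33, 34, 31, 29, 32, 29, 36, 32, 25, 19, 21, 22, 21, 21]
w12 285 [148, 146, 146, 147, 146, 149, 152, 155, 159, 162, 166, 167, 164, 146, 147, 147, 147, 145, 147, 146, 149, 143, 88, 38, 33, 35, 36, 33, 37, 32, 35, 34, 34, 32, 32, 35, 34, 29, 33, 32, 33, 32, 35, 32, 32, 31, 30, 30, 27, 32]
w13 232 [167, 174, 172, 174, 168, 146, 143, 140, 141, 142, 142, 129, 140, 183, 125, 41, 42, 59, 70, 68, 68, 64, 41, 38, 35, 42, 39, 41, 36, 37, 40, 35, 41, 41, 36, 38, 37, 31, 36, 39, 36, 36, 37, 34, 33, 36, 36, 39, 35, 28]
w13 255 [174, 170, 172, 172, 169, 174, 189, 191, 185, 152, 174, 215, 118, 38, 45, 63, 71, 68, 69, 64, 38, 44, 43, 35, 39, 39, 40, 42, 39, 37, 42, 40, 42, 37, 39, 41, 37, 36, 37, 37, 38, 37, 40, 37, 34, 26, 25, 21, 27, 36]
w13 285 [163, 174, 173, 172, 171, 167, 147, 206, 224, 222, 223, 216, 201, 184, 126, 51, 38, 60, 65, 68, 70, 66, 47, 40, 40, 42, 39, 38, 36, 42, 38, 37, 37, 37, 38, 41, 34, 37, 37, 37, 39, 38, 38, 35, 34, 36, 34, 35, 38, 37]
```

The disc edge is unchanged (row 140 at column 255) with the black collar evenly beyond it: centred. Lowering in steps.

>>> carry_out([
  {"tx": -0.3, "ty": 0.6, "tz": -20, "rx": 0, "ry": 0, "rz": 0},
  {"tx": 0, "ty": 0, "tz": -10, "rx": 0, "ry": 0, "rz": 0},
  {"tx": 0, "ty": 0, "tz": -6, "rx": 0, "ry": 0, "rz": 0},
  {"tx": 0, "ty": 0, "tz": -6, "rx": 0, "ry": 0, "rz": 0},
  {"tx": 0, "ty": 0, "tz": -6, "rx": 0, "ry": 0, "rz": 0},
  {"tx": 0, "ty": 0, "tz": 0, "rx": 0, "ry": 0, "rz": 0},
])

```text
time: 30.55
tool_pos: [516.2, -2.3, 50.3]
tcp_rot: [-3.142, 0.001, 0.009]
contact_force: [-0.4, 0.2, -0.5]
grip_width: 12.0
finger_force: 30.0
```

>>> carry_out([
  {"tx": 0, "ty": 0, "tz": -8, "rx": 0, "ry": 0, "rz": 0},
  {"tx": 0, "ty": 0, "tz": -8, "rx": 0, "ry": 0, "rz": 0},
  {"tx": 0, "ty": 0, "tz": -6, "rx": 0, "ry": 0, "rz": 0},
  {"tx": 0, "ty": 0, "tz": -2.5, "rx": 0, "ry": 0, "rz": 0},
  {"tx": 0, "ty": 0, "tz": 0, "rx": 0, "ry": 0, "rz": 0},
  {"tx": 0, "ty": 0, "tz": 0, "rx": 0, "ry": 0, "rz": 0},
])

```text
time: 31.15
tool_pos: [516.4, -2.1, 27.8]
tcp_rot: [3.141, -0.0, 0.009]
contact_force: [-5.8, 0.3, 18.0]
grip_width: 12.0
finger_force: 30.0
```

>>> carry_out([
  {"tx": 0, "ty": 0, "tz": 2, "rx": 0, "ry": 0, "rz": 0},
  {"tx": 0, "ty": 0, "tz": 0, "rx": 0, "ry": 0, "rz": 0},
  {"tx": 0, "ty": 0, "tz": 0, "rx": 0, "ry": 0, "rz": 0},
])

```text
time: 31.45
tool_pos: [516.4, -2.2, 28.1]
tcp_rot: [3.142, 0.0, 0.009]
contact_force: [-0.2, -0.1, 0.1]
grip_width: 11.9
finger_force: 30.0
```

Run:
```python
from h import *
o=bot.get_obs();print(o['tool_pos'],o['moment'],o['contact_force'],o['grip_width'])
im,m=snap('wrist','w14');im=im[...,::-1]
for c in (200,232,255,285,310): print(c,[int(v) for v in im[100:200:2,c].mean(1)])
```

```text
[516.39072244  -2.15880521  28.09618809] [ 0.05287322  0.05274994 -0.03948584] [-0.18694438 -0.09524793  0.1119438 ] 11.889636318830616
200 [214, 201, 166, 173, 177, 177, 176, 175, 175, 173, 170, 163, 166, 166, 153, 142, 144, 142, 146, 141, 155, 188, 185, 154, 77, 40, 36, 39, 66, 70, 51, 25, 31, 41, 35, 37, 35, 36, 39, 37, 34, 31, 35, 37, 34, 32, 36, 32, 36, 32]
232 [179, 177, 178, 179, 179, 179, 179, 178, 179, 179, 175, 171, 150, 104, 187, 229, 215, 110, 28, 35, 44, 34, 22, 22, 22, 40, 40, 44, 39, 39, 42, 42, 39, 36, 41, 40, 39, 37, 42, 34, 40, 40, 37, 36, 38, 37, 34, 32, 36, 39]
255 [178, 179, 179, 180, 179, 180, 178, 177, 176, 150, 92, 94, 109, 216, 226, 191, 65, 22, 50, 53, 29, 23, 25, 29, 19, 42, 43, 42, 43, 41, 40, 43, 44, 39, 41, 36, 41, 38, 38, 41, 41, 36, 39, 37, 39, 21, 25, 20, 30, 34]
285 [180, 179, 182, 182, 166, 161, 222, 231, 229, 226, 227, 228, 226, 199, 211, 222, 190, 73, 19, 47, 51, 52, 46, 21, 25, 23, 27, 34, 41, 39, 42, 42, 42, 37, 42, 40, 39, 42, 39, 40, 37, 39, 38, 40, 37, 38, 33, 35, 37, 38]
310 [163, 175, 176, 178, 177, 175, 175, 176, 174, 202, 227, 227, 224, 223, 225, 221, 221, 194, 211, 217, 180, 78, 38, 47, 43, 59, 70, 69, 55, 22, 27, 28, 26, 31, 38, 40, 37, 39, 35, 37, 39, 32, 37, 38, 38, 41, 36, 33, 35, 40]
```

Run:
```python
from h import *
from scipy.optimize import least_squares
m=bot.camera_model('wrist')
pts=[(200,164),(232,149),(255,149),(285,154),(310,167)]
for z in (22,23,25,27):
    P=ray(m,pts,z)[:,:2]
    s=least_squares(lambda q:np.hypot(*(P-q).T)-54,[517,-2]);print(z,s.x,s.fun.round(1))
im=cv2.imread('pics/w14.png')
cv2.imwrite('pics/w14c.png',cv2.convertScaleAbs(cv2.resize(im[60:260,130:390],(780,600),interpolation=2),alpha=2.0))
```

```text
22 [513.15423767   0.69554955] [ 0.2  0.5 -0.8 -0.3  0.5]
23 [513.26678266   0.69261526] [ 0.1  0.5 -0.8 -0.2  0.5]
25 [513.49288631   0.6867028 ] [ 0.   0.6 -0.7 -0.2  0.4]
27 [513.72035482   0.68073084] [-0.   0.6 -0.6 -0.2  0.3]
```

View pics/w14c.png

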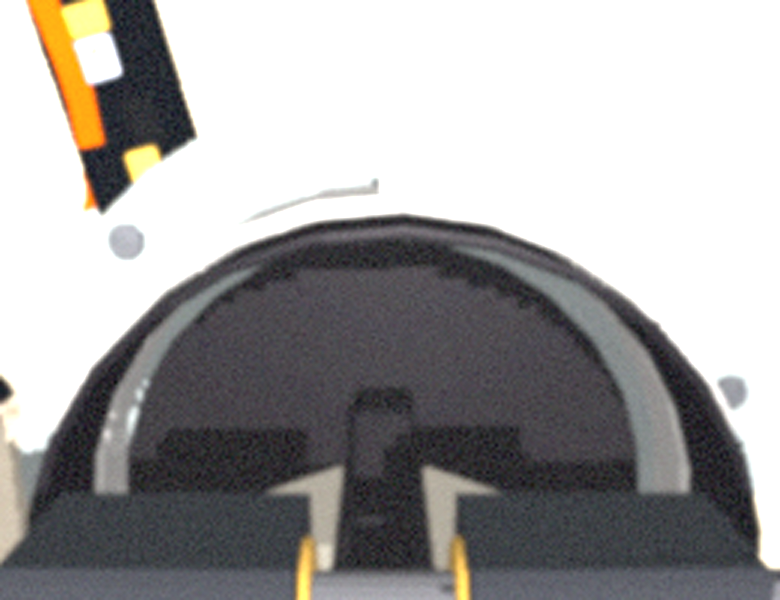

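The disc is inside the collar with a narrower gap at left and front, and a jagged collar shadow on its front. So I shift it ≈1.5 mm back (-x) and right (-y), then lower again.

>>> carry_out([
  {"tx": 0, "ty": 0, "tz": 3, "rx": 0, "ry": 0, "rz": 0},
  {"tx": -1.5, "ty": -1.2, "tz": 0, "rx": 0, "ry": 0, "rz": 0},
  {"tx": 0, "ty": 0, "tz": 0, "rx": 0, "ry": 0, "rz": 0},
  {"tx": 0, "ty": 0, "tz": -2, "rx": 0, "ry": 0, "rz": 0},
  {"tx": 0, "ty": 0, "tz": -1, "rx": 0, "ry": 0, "rz": 0},
  {"tx": 0, "ty": 0, "tz": 0, "rx": 0, "ry": 0, "rz": 0},
])

```text
time: 32.1
tool_pos: [514.8, -3.4, 28.2]
tcp_rot: [3.142, 0.001, 0.009]
contact_force: [0.7, 0.3, -0.0]
grip_width: 11.4
finger_force: 30.0
```

>>> carry_out([
  {"tx": 0, "ty": 0, "tz": -0.8, "rx": 0, "ry": 0, "rz": 0},
  {"tx": 0, "ty": 0, "tz": 0, "rx": 0, "ry": 0, "rz": 0},
  {"tx": 0, "ty": 0, "tz": 0, "rx": 0, "ry": 0, "rz": 0},
])

```text
time: 32.4
tool_pos: [515.0, -3.4, 27.9]
tcp_rot: [3.141, -0.0, 0.009]
contact_force: [-1.3, -0.2, 4.2]
grip_width: 11.2
finger_force: 30.0
```

Run:
```python
from h import *
o=bot.get_obs();print(o['tool_pos'],o['moment'],o['contact_force'],o['grip_width'],o['tcp_rot'])
```

```text
[514.99147078  -3.38365925  27.87861769] [0.03184295 0.30781748 0.05233502] [-1.31375474 -0.15723297  4.2427661 ] 11.155718698439639 [ 3.14145918e+00 -1.01691731e-04  8.83168837e-03]
```

Contact comes again at the same height. That fits the disc having slipped ≈2 mm down in the grip: separator_grip ≈31 mm, i.e. resting on the packs. I release and rise, then check numerically.

>>> carry_out([
  {"tx": 0, "ty": 0, "tz": 0.5, "rx": 0, "ry": 0, "rz": 0},
  {"tx": 0, "ty": 0, "tz": 0, "rx": 0, "ry": 0, "rz": 0},
  {"tx": 0, "ty": 0, "tz": 0, "rx": 0, "ry": 0, "rz": 0},
  {"tx": 0, "ty": 0, "tz": 0, "rx": 0, "ry": 0, "rz": 0},
  {"tx": 0, "ty": 0, "tz": 10, "rx": 0, "ry": 0, "rz": 0},
  {"tx": 0, "ty": 0, "tz": 30, "rx": 0, "ry": 0, "rz": 0},
  {"tx": 0, "ty": 0, "tz": 40, "rx": 0, "ry": 0, "rz": 0},
  {"tx": -30, "ty": 0, "tz": 30, "rx": 0, "ry": 0, "rz": 0},
  {"tx": -35, "ty": 0, "tz": 20, "rx": 0, "ry": 0, "rz": 0},
  {"tx": -35, "ty": 0, "tz": 20, "rx": 0, "ry": 0, "rz": 0},
  {"tx": 0, "ty": 0, "tz": 0, "rx": 0, "ry": 0, "rz": 0},
], gripper=0.55)

```text
time: 33.5
tool_pos: [412.6, -3.1, 181.0]
tcp_rot: [3.141, -0.003, 0.009]
contact_force: [-0.2, -0.2, -0.1]
grip_width: 41.4
finger_force: 0.0
```

Run:
```python
from h import *
o=bot.get_obs();print(o['tool_pos'],o['tcp_rot'])
im,m=snap('wrist','w15');im=im[...,::-1].copy();g=im.mean(2)
P=proj(m,[(518,-2.5,23),(518,-2.5,60),(518+54,-2.5,23),(518-54,-2.5,23),(518,51.5,23),(518,-56.5,23)]);print(P.round())
cx,cy=P[0].round().astype(int)
print('row',[int(v) for v in g[cy+15,cx-80:cx+80:2]])
print('col',[int(v) for v in g[max(cy-90,0):cy+85:2,cx+25]])
print('bar',[[int(v) for v in g[cy+k,cx-14:cx+14]] for k in(-12,-8,0,8,12)])
```

```text
[412.57949551  -3.14984535 180.96664745] [ 3.14076949e+00 -2.74157957e-03  8.84411130e-03]
[[257.  76.]
 [257.  72.]
 [258.  21.]
 [257. 128.]
 [206.  76.]
 [308.  77.]]
row [157, 161, 163, 161, 158, 169, 200, 210, 208, 150, 57, 24, 35, 105, 92, 127, 130, 65, 51, 52, 55, 51, 54, 54, 53, 53, 56, 53, 55, 55, 54, 55, 55, 56, 57, 58, 58, 50, 33, 53, 54, 55, 53, 44, 51, 56, 58, 60, 55, 56, 57, 56, 57, 56, 56, 59, 55, 56, 53, 53, 58, 56, 55, 56, 56, 82, 90, 78, 76, 63, 24, 18, 51, 138, 157, 158, 156, 157, 171, 187]
col [196, 218, 210, 116, 35, 16, 15, 14, 21, 36, 74, 69, 64, 81, 76, 43, 39, 59, 59, 59, 62, 59, 61, 59, 58, 61, 58, 61, 62, 58, 60, 58, 58, 59, 60, 56, 59, 58, 56, 58, 58, 56, 57, 58, 61, 56, 55, 58, 54, 59, 56, 58, 54, 56, 56, 49, 53, 51, 47, 46, 43, 74, 125, 133, 107, 87, 32, 30, 62, 99, 129, 134, 135, 132, 129, 119, 109, 104, 104, 104, 104]
bar [[59, 60, 60, 58, 57, 59, 59, 59, 57, 53, 44, 47, 52, 53, 57, 52, 58, 56, 57, 55, 45, 45, 53, 59, 60, 60, 59, 60], [55, 57, 59, 57, 58, 59, 57, 59, 57, 49, 43, 45, 55, 54, 51, 55, 56, 57, 57, 52, 46, 48, 51, 58, 59, 57, 62, 59], [58, 57, 61, 58, 58, 56, 56, 59, 49, 37, 36, 47, 55, 54, 52, 56, 54, 56, 55, 51, 43, 44, 53, 56, 59, 57, 62, 60], [58, 56, 56, 58, 58, 56, 57, 56, 51, 37, 39, 44, 53, 48, 55, 56, 51, 56, 57, 52, 46, 42, 52, 60, 59, 56, 60, 55], [56, 55, 56, 59, 56, 57, 55, 57, 50, 42, 36, 49, 52, 53, 51, 56, 53, 57, 54, 50, 41, 44, 49, 57, 57, 59, 56, 56]]
```

The disc's edges lie symmetric about the pot centre (x 211–305, centre 258 against the 257 expected). I do a quick touch check of the disc's height with the fingertips beside the bar.

>>> carry_out([
  {"tx": 35, "ty": 0, "tz": -20, "rx": 0, "ry": 0, "rz": 0},
  {"tx": 35, "ty": 0, "tz": -20, "rx": 0, "ry": 0, "rz": 0},
  {"tx": 34, "ty": 0, "tz": -30, "rx": 0, "ry": 0, "rz": 0},
  {"tx": 0, "ty": 0, "tz": -40, "rx": 0, "ry": 0, "rz": 0},
  {"tx": 0, "ty": 0, "tz": -30, "rx": 0, "ry": 0, "rz": 0},
  {"tx": 0, "ty": 0, "tz": -11, "rx": 0, "ry": 0, "rz": 0},
  {"tx": 0, "ty": 0, "tz": 0, "rx": 0, "ry": 0, "rz": 0},
  {"tx": 0, "ty": 0, "tz": 0, "rx": 0, "ry": 0, "rz": 0},
])

```text
time: 34.35
tool_pos: [519.9, -3.5, 27.8]
tcp_rot: [3.141, -0.001, 0.009]
contact_force: [0.5, -0.5, -0.2]
grip_width: 41.0
finger_force: 0.0
```

>>> carry_out([
  {"tx": 0, "ty": 0, "tz": -3, "rx": 0, "ry": 0, "rz": 0},
  {"tx": 0, "ty": 0, "tz": -1.5, "rx": 0, "ry": 0, "rz": 0},
  {"tx": 0, "ty": 0, "tz": 0, "rx": 0, "ry": 0, "rz": 0},
  {"tx": 0, "ty": 0, "tz": 0, "rx": 0, "ry": 0, "rz": 0},
])

```text
time: 34.75
tool_pos: [519.5, -3.5, 23.3]
tcp_rot: [3.141, -0.002, 0.009]
contact_force: [0.4, -0.6, 3.1]
grip_width: 41.2
finger_force: 1.5
```

Contact at z=23.3 matches the expected disc top of 23 mm, so the separator is seated level on the packs. Back to the lid.

>>> carry_out([
  {"tx": 0, "ty": 0, "tz": 20, "rx": 0, "ry": 0, "rz": 0},
  {"tx": 0, "ty": 0, "tz": 40, "rx": 0, "ry": 0, "rz": 0},
  {"tx": 0, "ty": 0, "tz": 40, "rx": 0, "ry": 0, "rz": 0},
  {"tx": -4, "ty": -30, "tz": 10, "rx": 0, "ry": 0, "rz": 0.057},
  {"tx": -5, "ty": -40, "tz": 0, "rx": 0, "ry": 0, "rz": 0.05},
  {"tx": -5, "ty": -42, "tz": 0, "rx": 0, "ry": 0, "rz": 0.05},
  {"tx": -5, "ty": -42, "tz": 0, "rx": 0, "ry": 0, "rz": 0.05},
  {"tx": -5, "ty": -42, "tz": 0, "rx": 0, "ry": 0, "rz": 0.05},
  {"tx": -5, "ty": -42, "tz": 0, "rx": 0, "ry": 0, "rz": 0.05},
  {"tx": -5, "ty": -42, "tz": 0, "rx": 0, "ry": 0, "rz": 0.05},
  {"tx": -5, "ty": -42, "tz": 0, "rx": 0, "ry": 0, "rz": 0.05},
  {"tx": -5, "ty": -42, "tz": 0, "rx": 0, "ry": 0, "rz": 0.05},
])

```text
time: 35.95
tool_pos: [474.3, -369.0, 132.7]
tcp_rot: [-3.141, 0.0, 0.468]
contact_force: [0.6, 0.1, 0.6]
grip_width: 41.2
finger_force: 0.0
```

>>> carry_out([
  {"tx": -5, "ty": -42, "tz": 0, "rx": 0, "ry": 0, "rz": 0.05},
  {"tx": -5, "ty": -40, "tz": 0, "rx": 0, "ry": 0, "rz": 0.05},
  {"tx": -4, "ty": -18, "tz": 0, "rx": 0, "ry": 0, "rz": 0},
  {"tx": 0, "ty": 0, "tz": 0, "rx": 0, "ry": 0, "rz": 0},
  {"tx": 0, "ty": 0, "tz": 0, "rx": 0, "ry": 0, "rz": 0},
], gripper=0.3)

```text
time: 36.45
tool_pos: [460.7, -466.9, 132.2]
tcp_rot: [-3.14, -0.0, 0.565]
contact_force: [0.1, -0.2, -0.3]
grip_width: 64.1
finger_force: 0.0
```

>>> carry_out([
  {"tx": 0, "ty": -2, "tz": -35, "rx": 0, "ry": 0, "rz": 0},
  {"tx": 0, "ty": 0, "tz": -35, "rx": 0, "ry": 0, "rz": 0},
  {"tx": 0, "ty": 0, "tz": -16, "rx": 0, "ry": 0, "rz": 0},
  {"tx": 0, "ty": 0, "tz": -7, "rx": 0, "ry": 0, "rz": 0},
  {"tx": 0, "ty": 0, "tz": -1.5, "rx": 0, "ry": 0, "rz": 0},
  {"tx": 0, "ty": 0, "tz": 0, "rx": 0, "ry": 0, "rz": 0},
])

```text
time: 37.05
tool_pos: [461.7, -469.3, 39.3]
tcp_rot: [3.14, -0.0, 0.567]
contact_force: [0.1, 0.0, 0.0]
grip_width: 64.5
finger_force: 0.0
```

>>> carry_out([
  {"tx": 0, "ty": 0, "tz": 0, "rx": 0, "ry": 0, "rz": 0},
  {"tx": 0, "ty": 0, "tz": 0, "rx": 0, "ry": 0, "rz": 0},
  {"tx": 0, "ty": 0, "tz": 0, "rx": 0, "ry": 0, "rz": 0},
  {"tx": 0, "ty": 0, "tz": 0, "rx": 0, "ry": 0, "rz": 0},
  {"tx": 0, "ty": 0, "tz": 0, "rx": 0, "ry": 0, "rz": 0},
  {"tx": 0, "ty": 0, "tz": 0, "rx": 0, "ry": 0, "rz": 0},
  {"tx": 0, "ty": 0, "tz": 0, "rx": 0, "ry": 0, "rz": 0},
], gripper=1)

```text
time: 37.75
tool_pos: [461.0, -469.4, 38.2]
tcp_rot: [3.141, -0.0, 0.566]
contact_force: [0.1, -0.5, 0.6]
grip_width: 17.6
finger_force: 30.0
```

>>> carry_out([
  {"tx": 0, "ty": 0, "tz": 12, "rx": 0, "ry": 0, "rz": 0},
  {"tx": 0, "ty": 0, "tz": 30, "rx": 0, "ry": 0, "rz": 0},
  {"tx": 0, "ty": 0, "tz": 35, "rx": 0, "ry": 0, "rz": 0},
  {"tx": 3, "ty": 20, "tz": 0, "rx": 0, "ry": 0, "rz": 0},
  {"tx": 5, "ty": 40, "tz": 0, "rx": 0, "ry": 0, "rz": 0},
  {"tx": 5, "ty": 42, "tz": 0, "rx": 0, "ry": 0, "rz": 0},
  {"tx": 5, "ty": 42, "tz": 0, "rx": 0, "ry": 0, "rz": 0},
  {"tx": 5, "ty": 42, "tz": 0, "rx": 0, "ry": 0, "rz": 0},
  {"tx": 5, "ty": 42, "tz": 0, "rx": 0, "ry": 0, "rz": 0},
  {"tx": 5, "ty": 42, "tz": 0, "rx": 0, "ry": 0, "rz": 0},
  {"tx": 5, "ty": 42, "tz": 0, "rx": 0, "ry": 0, "rz": 0},
  {"tx": 5, "ty": 42, "tz": 0, "rx": 0, "ry": 0, "rz": 0},
])

```text
time: 38.95
tool_pos: [504.1, -113.8, 116.0]
tcp_rot: [3.141, -0.001, 0.566]
contact_force: [1.0, 0.1, -1.0]
grip_width: 17.7
finger_force: 30.0
```

>>> carry_out([
  {"tx": 5, "ty": 42, "tz": 0, "rx": 0, "ry": 0, "rz": 0},
  {"tx": 5, "ty": 40, "tz": 0, "rx": 0, "ry": 0, "rz": 0},
  {"tx": 3, "ty": 30, "tz": 0, "rx": 0, "ry": 0, "rz": 0},
  {"tx": 0, "ty": 0, "tz": 0, "rx": 0, "ry": 0, "rz": 0},
  {"tx": 0, "ty": 0, "tz": 0, "rx": 0, "ry": 0, "rz": 0},
  {"tx": 0, "ty": 0, "tz": 0, "rx": 0, "ry": 0, "rz": 0},
])

```text
time: 39.55
tool_pos: [517.1, -4.2, 115.5]
tcp_rot: [3.141, -0.0, 0.565]
contact_force: [0.6, 0.1, -2.1]
grip_width: 17.7
finger_force: 30.0
```

Run:
```python
from h import *
o=bot.get_obs();print(o['tool_pos'],o['moment'],o['contact_force'],o['grip_width'],o['tcp_rot'])
from scipy.optimize import least_squares
im,m=snap('wrist','w16');im=im[...,::-1]
# front edge of the held lid (radius 81, top face 4.2 mm below TCP level)
mk=((im.max(2)-im.min(2)<14)&(im.max(2)>70)&(im.max(2)<200)).astype(np.uint8)
mk=cv2.morphologyEx(mk,cv2.MORPH_OPEN,np.ones((5,5)))
z=o['tool_pos'][2]-4.2
G=proj(m,[(o['tool_pos'][0]+81*np.cos(a),o['tool_pos'][1]+81*np.sin(a),z) for a in np.arange(-.4,1.6,.2)]);print(G.round())
for u,v in G:
    u=int(u);v=int(v)
    if 20<u<490 and v>25: print(u,v,[int(x) for x in im[v-20:v+20:2,u].mean(1)])
```

```text
[517.08490056  -4.18062677 115.48510491] [-0.01208684  0.00148257 -0.01747   ] [ 0.6188743   0.10442004 -2.10315937] 17.705590434609654 [ 3.14097941e+00 -1.40167955e-04  5.65219891e-01]
[[371. 156.]
 [355. 135.]
 [334. 117.]
 [309. 104.]
 [281.  96.]
 [252.  94.]
 [223.  98.]
 [196. 108.]
 [172. 123.]
 [153. 142.]]
370 156 [178, 181, 177, 177, 170, 160, 139, 138, 159, 160, 161, 151, 138, 134, 133, 135, 133, 134, 133, 133]
354 135 [192, 193, 193, 188, 185, 183, 182, 182, 183, 183, 174, 146, 134, 142, 142, 141, 140, 141, 137, 139]
334 117 [185, 188, 189, 189, 189, 190, 189, 185, 182, 185, 182, 154, 132, 144, 147, 145, 145, 144, 146, 143]
309 103 [188, 187, 186, 183, 180, 180, 174, 173, 175, 177, 177, 154, 137, 149, 151, 150, 151, 150, 147, 147]
281 95 [196, 198, 199, 199, 198, 197, 199, 199, 200, 194, 169, 134, 139, 155, 151, 152, 154, 151, 141, 128]
252 93 [54, 20, 14, 26, 21, 28, 24, 22, 49, 101, 98, 98, 135, 152, 152, 152, 151, 153, 149, 150]
222 97 [187, 188, 186, 186, 188, 188, 194, 197, 196, 194, 192, 156, 136, 147, 148, 146, 146, 144, 147, 144]
195 107 [64, 146, 180, 183, 189, 187, 188, 191, 188, 189, 187, 153, 130, 142, 142, 140, 142, 141, 141, 139]
172 123 [185, 179, 180, 178, 176, 172, 166, 163, 159, 153, 155, 133, 129, 138, 138, 136, 137, 136, 138, 136]
153 142 [62, 88, 111, 137, 148, 154, 158, 162, 164, 164, 155, 138, 127, 132, 136, 134, 135, 132, 134, 134]
```

The held lid's edge matches prediction within ≈1 px all round: centred and still at the right angle. Lowering onto the collar.

>>> carry_out([
  {"tx": 0.4, "ty": 1.4, "tz": -20, "rx": 0, "ry": 0, "rz": 0},
  {"tx": 0, "ty": 0, "tz": -12, "rx": 0, "ry": 0, "rz": 0},
  {"tx": 0, "ty": 0, "tz": -6, "rx": 0, "ry": 0, "rz": 0},
  {"tx": 0, "ty": 0, "tz": -4, "rx": 0, "ry": 0, "rz": 0},
  {"tx": 0, "ty": 0, "tz": -3, "rx": 0, "ry": 0, "rz": 0},
  {"tx": 0, "ty": 0, "tz": -2, "rx": 0, "ry": 0, "rz": 0},
  {"tx": 0, "ty": 0, "tz": 0, "rx": 0, "ry": 0, "rz": 0},
])

```text
time: 40.3
tool_pos: [517.7, -2.4, 68.5]
tcp_rot: [3.141, -0.0, 0.566]
contact_force: [-1.5, -2.7, 1.8]
grip_width: 17.8
finger_force: 30.0
```

>>> carry_out([
  {"tx": 0, "ty": 0, "tz": -3, "rx": 0, "ry": 0, "rz": 0},
  {"tx": 0, "ty": 0, "tz": -3, "rx": 0, "ry": 0, "rz": 0},
  {"tx": 0, "ty": 0, "tz": -3, "rx": 0, "ry": 0, "rz": 0},
  {"tx": 0, "ty": 0, "tz": -2, "rx": 0, "ry": 0, "rz": 0},
  {"tx": 0, "ty": 0, "tz": -1, "rx": 0, "ry": 0, "rz": 0},
  {"tx": 0, "ty": 0, "tz": 0, "rx": 0, "ry": 0, "rz": 0},
  {"tx": 0, "ty": 0, "tz": 0, "rx": 0, "ry": 0, "rz": 0},
])

```text
time: 41.0
tool_pos: [517.9, -2.3, 57.0]
tcp_rot: [3.14, -0.001, 0.566]
contact_force: [-1.5, -3.5, 7.8]
grip_width: 17.5
finger_force: 30.0
```

Run:
```python
from h import *
o=bot.get_obs();print(o['tool_pos'],o['moment'],o['contact_force'],o['grip_width'],o['tcp_rot'])
```

```text
[517.90917188  -2.30818441  56.99585588] [-0.48987491  0.51308197  0.04537632] [-1.51836663 -3.50434798  7.7573483 ] 17.469816685893164 [ 3.14009585e+00 -9.84313182e-04  5.65991453e-01]
```

>>> carry_out([
  {"tx": 0, "ty": -0.4, "tz": 0, "rx": 0, "ry": 0, "rz": -0.06},
  {"tx": 0, "ty": 0, "tz": 0, "rx": 0, "ry": 0, "rz": -0.08},
  {"tx": 0, "ty": 0, "tz": 0, "rx": 0, "ry": 0, "rz": -0.08},
  {"tx": 0, "ty": 0, "tz": 0, "rx": 0, "ry": 0, "rz": -0.08},
  {"tx": 0, "ty": 0, "tz": 0, "rx": 0, "ry": 0, "rz": 0},
])

```text
time: 41.5
tool_pos: [518.8, -2.2, 57.3]
tcp_rot: [3.14, -0.003, 0.264]
contact_force: [0.7, -0.8, 8.4]
grip_width: 17.8
finger_force: 30.0
```

```bash
cat > st.py <<'E'
from h import *
o=bot.get_obs();print(o['tool_pos'],o['moment'],o['contact_force'],o['grip_width'],o['tcp_rot'])
E
python3 st.py
```

```text
[518.78843881  -2.23447771  57.33759607] [-0.03822925  0.16931357 -0.03745049] [ 0.7176599  -0.7915818   8.39593447] 17.818669209993764 [ 3.14040496 -0.00344748  0.26393017]
```

>>> carry_out([
  {"tx": 0, "ty": 0, "tz": 0, "rx": 0, "ry": 0, "rz": -0.075},
  {"tx": 0, "ty": 0, "tz": 0, "rx": 0, "ry": 0, "rz": -0.075},
  {"tx": 0, "ty": 0, "tz": 0, "rx": 0, "ry": 0, "rz": -0.075},
  {"tx": 0, "ty": 0, "tz": 0, "rx": 0, "ry": 0, "rz": -0.075},
  {"tx": 0, "ty": 0, "tz": 0, "rx": 0, "ry": 0, "rz": 0},
])

```text
time: 42.0
tool_pos: [518.9, -3.5, 57.4]
tcp_rot: [3.14, -0.004, -0.036]
contact_force: [-0.4, -6.3, 9.1]
grip_width: 17.2
finger_force: 30.0
```

```bash
python3 st.py
```

```text
[518.85361638  -3.49792517  57.43563713] [-1.01002331  0.31157843 -0.00993726] [-0.35864476 -6.32986504  9.12142463] 17.24474064704049 [ 3.13960631 -0.00380313 -0.03565392]
```

>>> carry_out([
  {"tx": -0.5, "ty": -1.2, "tz": 0, "rx": 0, "ry": 0, "rz": -0.05},
  {"tx": 0, "ty": 0, "tz": 0, "rx": 0, "ry": 0, "rz": -0.05},
  {"tx": 0, "ty": 0, "tz": 0, "rx": 0, "ry": 0, "rz": -0.05},
  {"tx": 0, "ty": 0, "tz": 0, "rx": 0, "ry": 0, "rz": -0.03},
  {"tx": 0, "ty": 0, "tz": 0, "rx": 0, "ry": 0, "rz": 0},
])

```text
time: 42.5
tool_pos: [518.3, -3.5, 57.4]
tcp_rot: [-3.141, -0.004, -0.214]
contact_force: [0.4, -0.5, 9.5]
grip_width: 18.1
finger_force: 30.0
```

```bash
python3 st.py
```

```text
[518.30958463  -3.48783558  57.36836943] [-0.05845414  0.14689146  0.17921882] [ 0.37821662 -0.51487504  9.53710638] 18.06297257857637 [-3.14121857 -0.00367219 -0.21439387]
```

>>> carry_out([
  {"tx": 0, "ty": 0, "tz": 0, "rx": 0, "ry": 0, "rz": -0.015},
  {"tx": 0, "ty": 0, "tz": 0, "rx": 0, "ry": 0, "rz": 0},
])

```text
time: 42.7
tool_pos: [518.3, -3.5, 57.4]
tcp_rot: [-3.141, -0.004, -0.229]
contact_force: [1.1, -0.6, 8.9]
grip_width: 17.6
finger_force: 30.0
```

```bash
python3 st.py
```

```text
[518.30047081  -3.47707466  57.35228092] [0.02010921 0.14289991 0.2840799 ] [ 1.08631258 -0.55596639  8.94159143] 17.612825170762246 [-3.14120323 -0.00364211 -0.22878396]
```

>>> carry_out([
  {"tx": 0, "ty": 0, "tz": 0, "rx": 0, "ry": 0, "rz": -0.012},
  {"tx": 0, "ty": 0, "tz": 0, "rx": 0, "ry": 0, "rz": 0},
])

```text
time: 42.9
tool_pos: [518.3, -3.5, 57.4]
tcp_rot: [-3.141, -0.004, -0.241]
contact_force: [-0.7, 0.0, 8.5]
grip_width: 17.7
finger_force: 30.0
```

```bash
python3 st.py
```

```text
[518.3260844   -3.47748296  57.38285552] [0.06052237 0.12365285 0.29869685] [-0.70379709  0.03269164  8.53321298] 17.687810123543642 [-3.14112817 -0.00370748 -0.2407301 ]
```

>>> carry_out([
  {"tx": 0, "ty": 0, "tz": 2, "rx": 0, "ry": 0, "rz": 0},
  {"tx": 0, "ty": 0, "tz": 2, "rx": 0, "ry": 0, "rz": 0},
  {"tx": 0, "ty": 0, "tz": 2, "rx": 0, "ry": 0, "rz": 0},
  {"tx": 0, "ty": 0, "tz": 1.5, "rx": 0, "ry": 0, "rz": 0},
  {"tx": 0, "ty": 0, "tz": 0, "rx": 0, "ry": 0, "rz": 0},
])

```text
time: 43.4
tool_pos: [518.2, -3.4, 64.4]
tcp_rot: [-3.141, -0.003, -0.241]
contact_force: [2.5, 1.0, 3.9]
grip_width: 17.6
finger_force: 30.0
```

```bash
python3 st.py
```

```text
[518.15459837  -3.4384184   64.44313694] [ 0.08279133 -0.29685462  0.05915184] [2.45165456 0.9886402  3.87824929] 17.649962115461058 [-3.14099733e+00 -3.13036964e-03 -2.41039912e-01]
```

>>> carry_out([
  {"tx": 0, "ty": 0, "tz": 1, "rx": 0, "ry": 0, "rz": 0},
  {"tx": 0, "ty": 0, "tz": 1, "rx": 0, "ry": 0, "rz": 0},
  {"tx": 0, "ty": 0, "tz": 1, "rx": 0, "ry": 0, "rz": 0},
  {"tx": 0, "ty": 0, "tz": 0, "rx": 0, "ry": 0, "rz": 0},
])

```text
time: 43.8
tool_pos: [517.3, -3.5, 66.1]
tcp_rot: [-3.141, -0.001, -0.241]
contact_force: [5.6, -0.1, -3.0]
grip_width: 17.6
finger_force: 30.0
```

```bash
python3 st.py
```

```text
[517.2688654   -3.49258611  66.08306209] [ 0.11739429 -0.86277171 -0.00797634] [ 5.59073683 -0.05656769 -3.02497469] 17.585123960504955 [-3.14128421e+00 -5.07632096e-04 -2.41467197e-01]
```

The lid is caught at z=66.1, i.e. lid_grip ≈75 mm, and holds against a slight pull: locked. I ease off, release and retreat.

>>> carry_out([
  {"tx": 0.5, "ty": 0, "tz": -0.8, "rx": 0, "ry": 0, "rz": 0},
  {"tx": 0, "ty": 0, "tz": 0, "rx": 0, "ry": 0, "rz": 0},
])

```text
time: 44.0
tool_pos: [517.3, -3.5, 65.7]
tcp_rot: [3.142, 0.0, -0.241]
contact_force: [1.7, 0.7, 4.0]
grip_width: 18.1
finger_force: 30.0
```

>>> carry_out([
  {"tx": 0, "ty": 0, "tz": 0, "rx": 0, "ry": 0, "rz": 0},
  {"tx": 0, "ty": 0, "tz": 0, "rx": 0, "ry": 0, "rz": 0},
  {"tx": 0, "ty": 0, "tz": 0, "rx": 0, "ry": 0, "rz": 0},
  {"tx": 0, "ty": 0, "tz": 0, "rx": 0, "ry": 0, "rz": 0},
  {"tx": 0, "ty": 0, "tz": 15, "rx": 0, "ry": 0, "rz": 0},
  {"tx": 0, "ty": 0, "tz": 40, "rx": 0, "ry": 0, "rz": 0},
  {"tx": 0, "ty": 0, "tz": 45, "rx": 0, "ry": 0, "rz": 0},
  {"tx": -25, "ty": 0, "tz": 40, "rx": 0, "ry": 0, "rz": 0},
  {"tx": -35, "ty": -5, "tz": 25, "rx": 0, "ry": 0, "rz": 0.03},
  {"tx": -36, "ty": -5, "tz": 20, "rx": 0, "ry": 0, "rz": 0.034},
  {"tx": 0, "ty": 0, "tz": 0, "rx": 0, "ry": 0, "rz": 0},
  {"tx": 0, "ty": 0, "tz": 0, "rx": 0, "ry": 0, "rz": 0},
], gripper=0)

```text
time: 45.2
tool_pos: [421.3, -13.7, 251.5]
tcp_rot: [3.142, -0.002, -0.178]
contact_force: [1.5, 0.7, 1.0]
grip_width: 91.4
finger_force: 0.0
```

```bash
python3 st.py
python3 - <<'E'
from h import *
# compare with w2 (nearly same pose, lid locked)
im,m=snap('wrist','w17')
def fit(im,m,z=62):
    hsv=cv2.cvtColor(im,cv2.COLOR_BGR2HSV);g=im.max(2)
    c=proj(m,[(518,-2.5,z)])[0].round().astype(int)
    mk=((hsv[...,1]<30)&(g>70)&(g<190)).astype(np.uint8)*255
    q=np.zeros_like(mk);cv2.circle(q,tuple(int(v) for v in c),76,255,-1)
    mk=cv2.morphologyEx(mk&q,cv2.MORPH_OPEN,np.ones((5,5)))
    h=cv2.convexHull(max(cv2.findContours(mk,0,2)[0],key=cv2.contourArea)).reshape(-1,2)
    e=cv2.fitEllipse(ray(m,h,z)[:,:2].astype(np.float32))
    # mark: darkest pixels in ring r 48..68 near
    yy,xx=np.mgrid[0:250,0:512];P=ray(m,np.c_[xx.ravel(),yy.ravel()],z)[:,:2]-e[0]
    r=np.hypot(*P.T);a=np.arctan2(P[:,1],P[:,0]);s=(r>50)&(r<70)&(abs(a)<1)&(im[:250].max(2).ravel()<70)
    return e,s.sum(),np.median(a[s]) if s.any() else None
print(fit(im[...,::-1].copy(),m))
E
```

```text
[421.30968259 -13.68131959 251.48312763] [ 0.01827682  0.04423872 -0.01265659] [1.48684506 0.70121293 0.99719584] 91.36840693568236 [ 3.14151986e+00 -1.98820333e-03 -1.78084663e-01]
(((517.1636352539062, -3.291046619415283), (160.2354278564453, 160.85128784179688), 173.83740234375), np.int64(25), np.float64(-0.23701243791323554))
```

The lid matches its original locked state: the same apparent size (160.2 × 160.9 mm at z 62), level, mark at -0.24 rad. Handing in.

```bash
python3 -c "
from plant import bot
print(bot.close_job())"
```

```text
the job is handed in; nothing more can be done
None
```

I handed the job in at about 45 s: all three packs lie flat side by side in the pot, the separator rests level on them with its bar up, and the lid is back on and locked; no verdict came back.

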